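# Put the washed ware back in its holders

## Task

Put the washed ware back in its grey holders on the bench: the small jar, the wide jar and the square bottle each upright and fully down in the holder of its own shape and size, and the drain plate lying flat in its frame with one edge tucked under the retaining lip. Set each thing down gently rather than dropping it, in any order, and leave the steel beaker and the amber vial standing where they are.

Things in the scene. Friction and masses are not known exactly. Their poses are not given: they have to be found in the camera images.
- small_jar: Small white plastic jar with a screw lid, round, 40 mm diameter (lid 36 mm from height 46 mm up), 58 mm tall, about 60 g, standing loose on the bench. Origin: centre of its underside; z up.
- wide_jar: Wide white plastic jar with a screw lid, round, 60 mm diameter (lid 56 mm from height 46 mm up), 58 mm tall, about 140 g, standing loose. Origin: centre of its underside; z up.
- square_bottle: White plastic bottle with a square body 46 x 46 mm in plan and 42 mm tall, a short shoulder and a round cap 30 mm in diameter from 52 to 70 mm above the underside; 70 mm tall in all, about 100 g, standing loose. Origin: centre of its underside; z up. x and y square to its side faces.
- drain_plate: Perforated steel drain plate, 90 mm (its x) by 60 mm (its y) by 5 mm thick, lying flat and loose, with an upright flat grip rising from its middle: 12 mm thick (along x), 44 mm long (along y), its top 37 mm above the plate's underside. The same either way round; about 130 g. Origin: centre of its underside; z up.
- small_cup: Low round grey holder fixed to the bench for the small jar: recess 52 mm in diameter, 62 mm outside, its floor 4 mm and its rim 14 mm above the bench. Origin: centre of its underside; z up.
- wide_cup: Low round grey holder fixed to the bench for the wide jar: recess 72 mm in diameter, 82 mm outside, its floor 4 mm and its rim 14 mm above the bench. Origin: centre of its underside; z up.
- square_tray: Low square grey holder fixed to the bench for the square bottle: recess 58 x 58 mm, 68 x 68 mm outside, its floor 4 mm and its rim 14 mm above the bench. Origin: centre of its underside; z up. x and y square to its sides.
- drain_frame: Grey fixed frame for the drain plate, 110 (x) by 84 mm (y). Floor at 4 mm height, recess 98 (x) by 72 mm (y); walls at -x and both sides 13 mm high. At +x (away from the robot, within 0.6 rad) a lip covers the recess from x = 36 to 49 mm, underside 16, top 20 mm high. The plate goes in tilted, +x edge low and under the lip first, then its other end down. Origin: centre of underside; z up.
- beaker: Bystander: open stainless steel beaker, 44 mm diameter, 50 mm tall, standing loose among the things. Origin: centre of its underside; z up.
- vial: Bystander: amber glass vial with a black cap, 28 mm diameter, 55 mm tall, standing loose among the things. Origin: centre of its underside; z up.

How it is judged:
At the end, for the whole second after the job is handed in: Each of the four things is in its own holder: its origin within 10 mm (horizontally) of the holder's, its underside 1 to 7 mm above the holder's underside (the floor is at 4 mm), tilted less than 0.06 rad and at rest; the plate's long axis within 0.2 rad of the frame's (horizontal distance between small_jar and small_cup below 0.01 m and z of small_jar in the frame of small_cup between 0.001 and 0.007 m and angle between each of small_jar, wide_jar, square_bottle, drain_plate's own z axis and vertical below 0.06 rad and linear speed of each of small_jar, wide_jar, square_bottle, drain_plate below 0.02 m/s and angular speed of each of small_jar, wide_jar, square_bottle, drain_plate below 0.2 rad/s and horizontal distance between wide_jar and wide_cup below 0.01 m and z of wide_jar in the frame of wide_cup between 0.001 and 0.007 m and horizontal distance between square_bottle and square_tray below 0.01 m and z of square_bottle in the frame of square_tray between 0.001 and 0.007 m and horizontal distance between drain_plate and drain_frame below 0.01 m and z of drain_plate in the frame of drain_frame between 0.001 and 0.007 m and angle between the x axis of drain_plate and the x axis of drain_frame, either way round below 0.2 rad); the robot touches nothing.
It fails at once if one of the four things is dropped or thrown (moves faster than 0.7 m/s with no finger on it: a fall of more than about 25 mm) ((linear speed of small_jar above 0.7 m/s and contact force between the fingers and small_jar below 0.01 N) or (linear speed of wide_jar above 0.7 m/s and contact force between the fingers and wide_jar below 0.01 N) or (linear speed of square_bottle above 0.7 m/s and contact force between the fingers and square_bottle below 0.01 N) or (linear speed of drain_plate above 0.7 m/s and contact force between the fingers and drain_plate below 0.01 N)).
It fails at once if the beaker is pushed more than 20 mm or knocked over (distance of beaker from where it was at the start of the episode above 0.02 m or angle between beaker's own z axis and vertical above 0.35 rad).
It fails at once if the vial is pushed more than 20 mm or knocked over (distance of vial from where it was at the start of the episode above 0.02 m or angle between vial's own z axis and vertical above 0.35 rad).
It also fails if it takes over 115 s, if anything falls off the work surface, if the arm or the gripper's body presses on something with over 40 N, if the wrist force passes 120 N, or if a joint passes its speed limit or range.

## Robot

A 7-joint arm with a two-finger parallel gripper is mounted at the origin on the work surface. World frame = base frame: x ahead of the robot, y to its left, z up, the work surface at z = 0. Lengths are in m, angles in rad, forces in N, time in s.
With the tool pointing down it reaches from about 0.425 to 0.875 m from the base axis. Payload 8.4 kg.
Tool frame: the origin (TCP) lies on the mounting face of the last link; the fingertips stand 182 mm ahead of it and the grasp point (between the pads) lies 164 mm ahead of it (env.tcp_to_grasp is the distance from the TCP to the grasp point, in m); z points along the fingers, y is the line along which they close (so a half turn about z gives the same grasp; the last joint's range is limited). The gripper opens to 87 mm and grips with 3 to 60 N. Pads are 19 mm wide; open, the fingers measure 117 mm over their backs; the gripper's body (75 mm by 190 mm) begins 51 mm behind the grasp point.
Start: joints at [1.126, 0.333, 0.04, 1.465, -0.013, 1.343, -0.059], TCP at [0.22, -0.612, 0.405] pointing down, gripper open.
Joint ranges: [-2.58, 2.58], [-0.38, 2.09], [-1.3, 1.39], [0.25, 2.4], [-1.5, 4.64], [0.08, 2.09], [-2.65, 2.65]. Speed limits (rad/s): [2.22, 2.22, 2.79, 2.79, 3.14, 3.14, 3.14].

## Interface

Orientations are given as [roll, pitch, yaw] about the fixed x, y, z axes, in that order (R = Rz(yaw) Ry(pitch) Rx(roll)).
In Python, from bench import env gives the robot as it stands.
- The arm moves only by the tool move_arm, never from a script. Its argument "steps" is a list of rows, each an object with "translation": the shift along the tool's x, y, z in cm, a list of three; "rotation": the turn, a rotation vector about the tool's x, y, z in degrees, a list of three. In form: [{"translation": [tx, ty, tz], "rotation": [wx, wy, wz]}, ...]. A call has 1 to 10 rows; each row shifts and turns the commanded pose from where the row before left it, along the tool's axes as they then stand; what a row does not reach is not made up. A row lasts 1/12 s, in which the tool goes at most 41.7 mm and 7.16 degrees, less where a joint would pass 70% of its speed; a pose out of reach is approached as far as the arm can. A call with a gripper value outside its range is refused whole. "claw" is the finger opening in cm, from 0 to 8.7, set as the call begins (left out, the last holds). The fingers move at their own pace and stop on an object; "newtons" is the grip in N (left out, the last holds). Time passes only in rows, so rows that do not move let the fingers close. It gives the time, the measured TCP pose, the force, the opening and the grip force at its end, in the units of the state.
- env.observe(): the state, without advancing time (a new reading comes with each control period).
- env.capture(name): name is "scene" or "side" or "wrist"; returns the picture (400x640x3 uint8, red, green, blue); there is no depth.
- env.get_calibration(name): a dict with "vfov" (degrees; the focal length in pixels is half the picture's height over the tangent of half this angle, whatever the lens; pixels are square), "cx", "cy" (the principal point, pixels), "R" (3x3) and "t" (3): a world point X has camera coordinates R X + t; the wrist camera has in their place "mount" (4x4, takes a point from camera to tool coordinates, whose origin is the TCP and whose axes are the flange's). Camera axes: x right, y down, z forward; pixel columns grow to the right and rows downward; lengths in m; the calibration is good to about 2 mm. The wrist camera is an equidistant fisheye: a pixel r from the principal point sees the ray r / f radians off the axis. A picture is of the moment at which its call begins: read the wrist's pose just before it. get_calibration takes no time and is no camera call.
- env.close_job(): hands the job in; it is judged then, once.
The state is a dict: "time_s": time; "joints": joint angles; "dq": joint speeds; "joint_efforts": joint torques, N m; "tcp_pos": TCP position; "orientation": TCP orientation; "force": force on the tool from outside, world axes, zero at the start; "torque": the same for the moment, N m; "finger_gap": finger opening in m; "grip_force": force on a finger pad.
Only numpy, scipy, OpenCV 4.12 (cv2) and the standard library are available. Lean on these libraries where they do the work, as an engineer would, in place of code of your own. Each camera call takes 0.05 s, during which the arm holds its last target. There are 200 camera calls.

## Working session

There is one attempt and no reset: what is moved stays moved. The work goes in short steps, Python scripts to look and compute and a tool call to move; the robot and the scene stay as the last step left them, time stands still between calls to the robot, and variables do not carry over. Pictures are saved under pics/ and viewed, at most 14 in all, crops included, and the job is handed in when it is done.

Besides the shell and the picture viewer there is one more tool, called after "Request:" as name(argument=value, ...), one argument or row to a line, values as JSON. move_arm: Moves the arm, as the interface text tells. Its arguments: {"type":"object","properties":{"steps":{"type":"array","items":{"type":"object","properties":{"translation":{"type":"array","items":{"type":"number"}},"rotation":{"type":"array","items":{"type":"number"}}}}},"claw":{"type":"number"},"newtons":{"type":"number"}},"required":["steps"]}

```bash
ls; mkdir -p pics
python3 - <<'E'
from bench import env
import cv2
s=env.observe(); print({k:s[k] for k in('time_s','tcp_pos','orientation','finger_gap','joints')})
for n in('scene','side','wrist'):
    im=env.capture(n); cv2.imwrite(f'pics/{n}0.png',im[:,:,::-1]); c=env.get_calibration(n); print(n,c)
E
```

```text
pics
{'time_s': 0.0, 'tcp_pos': array([ 0.2202413 , -0.61137106,  0.40386462]), 'orientation': array([-3.14001543e+00,  9.41357128e-05,  3.45761351e-01]), 'finger_gap': 0.08730733594145537, 'joints': array([ 1.12581235,  0.33390579,  0.03987926,  1.46626673, -0.01341558,
        1.34326627, -0.05849684])}
scene {'vfov': 48.3811042960358, 'cx': 323.6925889065414, 'cy': 199.33555195660176, 'R': array([[-0.68505826,  0.72824714,  0.01874274],
       [ 0.51388092,  0.50132134, -0.69613455],
       [-0.51635413, -0.46726119, -0.71766663]]), 't': array([ 0.33335913, -0.24467992,  1.4013441 ])}
side {'vfov': 53.55869700953481, 'cx': 317.788522262728, 'cy': 201.18723045184774, 'R': array([[-0.93458407, -0.35526048,  0.01850976],
       [-0.19322463,  0.46325298, -0.86490515],
       [ 0.29869192, -0.81190312, -0.50159393]]), 't': array([0.50224477, 0.12905393, 0.91240223])}
wrist {'vfov': 65.70646984690485, 'cx': 323.28284593797855, 'cy': 197.50319016342036, 'mount': array([[ 1.49665871e-03, -9.61281087e-01, -2.75565657e-01,
         7.52567478e-02],
       [ 9.99998814e-01,  1.33858955e-03,  7.61691883e-04,
         5.18626123e-04],
       [-3.63330693e-04, -2.75566470e-01,  9.61281951e-01,
         2.03404059e-02],
       [ 0.00000000e+00,  0.00000000e+00,  0.00000000e+00,
         1.00000000e+00]])}
```

View pics/scene0.png

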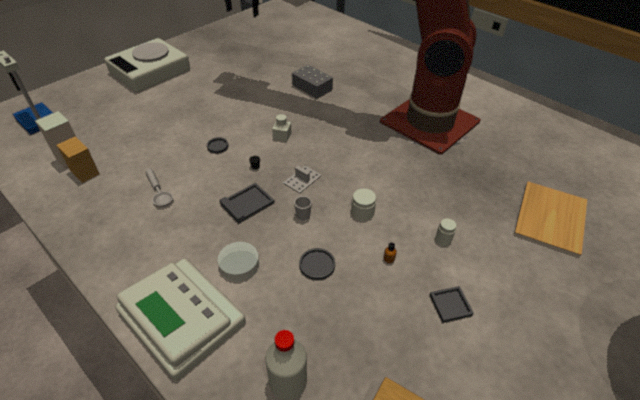

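View pics/side0.png

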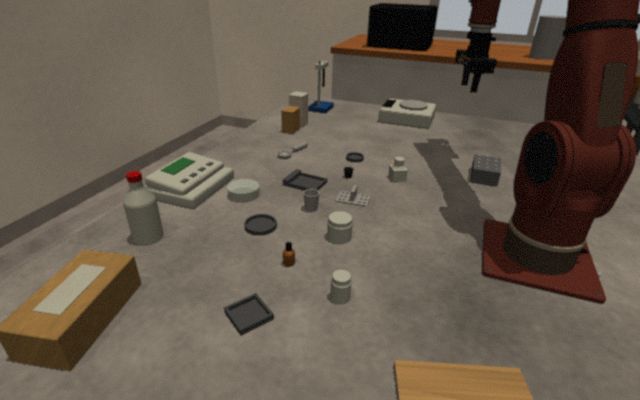

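View pics/wrist0.png

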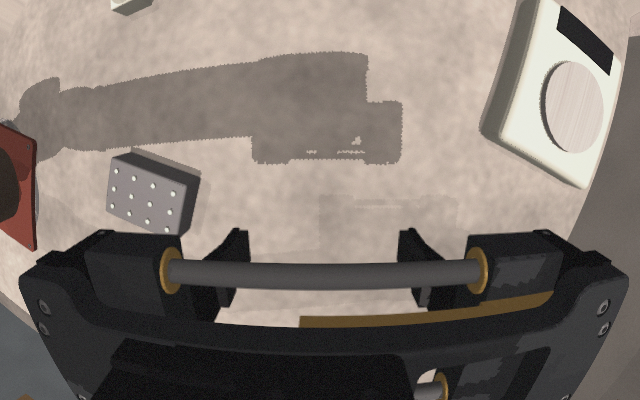

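The three views show every item. In the scene image, the holders are the small cup (218,145), frame (247,203), wide cup (318,264) and tray (451,304). The things are the bottle (282,128), plate (302,179), wide jar (364,205) and small jar (446,232), with the beaker at (303,208) and the vial at (391,253).

```bash
cat > h.py <<'E'
from bench import env
import numpy as np, cv2
from scipy.spatial.transform import Rotation as Ro
def pose():
    s=env.observe(); return Ro.from_euler('xyz',s['orientation']).as_matrix(),np.array(s['tcp_pos'])
def cast(n,uv,z,P=None):
    c=env.get_calibration(n); f=200/np.tan(np.radians(c['vfov'])/2)
    d=(np.atleast_2d(np.array(uv,float))-[c['cx'],c['cy']])/f
    if n=='wrist':
        R,p=P; M=c['mount']; r=np.linalg.norm(d,axis=1,keepdims=True)+1e-9
        D=np.hstack([d/r*np.sin(r),np.cos(r)])@M[:3,:3].T@R.T; o=R@M[:3,3]+p
    else:
        D=np.hstack([d,np.ones((len(d),1))])@c['R']; o=-c['R'].T@c['t']
    return (o+D*((z-o[2])/D[:,2:]))[:,:2]
def proj(n,X,P):
    c=env.get_calibration(n); f=200/np.tan(np.radians(c['vfov'])/2); M=c['mount']; R,p=P
    x=((np.atleast_2d(X)-p)@R-M[:3,3])@M[:3,:3]; h=np.linalg.norm(x[:,:2],axis=1,keepdims=True)
    return x[:,:2]/h*np.arctan2(h,x[:,2:])*f+[c['cx'],c['cy']]
E
python3 - <<'E'
from h import *
L={'small_cup':((218,145),(355,157),.01),'frame':((247,203),(305,182),.01),'wide_cup':((318,264),(261,225),.01),'tray':((451,304),(249,314),.01),
'bottle':((281,119),(399,160),.07),'plate':((302,179),(353,198),.005),'wide':((364,196),(340,219),.058),'small':((447,224),(342,276),.058),'beaker':((303,202),(311,195),.05),'vial':((391,245),(289,245),.055),'blk':((255,160),(348,172),.02)}
for k,(a,b,z) in L.items(): print(k,cast('scene',a,z).round(3),cast('side',b,z).round(3))
E
```

```text
small_cup [[ 0.542 -0.367]] [[ 0.539 -0.363]]
frame [[ 0.633 -0.129]] [[ 0.626 -0.124]]
wide_cup [[0.645 0.131]] [[0.638 0.134]]
tray [[0.525 0.403]] [[0.519 0.407]]
bottle [[ 0.383 -0.268]] [[ 0.375 -0.261]]
plate [[ 0.47  -0.096]] [[ 0.466 -0.094]]
wide [[0.446 0.095]] [[0.443 0.105]]
small [[0.382 0.291]] [[0.377 0.295]]
beaker [[ 0.559 -0.002]] [[0.554 0.01 ]]
vial [[0.519 0.234]] [[0.513 0.239]]
blk [[ 0.518 -0.231]] [[ 0.521 -0.221]]
```

Request:
move_arm(
  steps=[
    {"translation": [3, -2.41, -0.2]},
    {"translation": [3, -2.41, -0.2]},
    {"translation": [3, -2.41, -0.2]},
    {"translation": [3, -2.41, -0.2]},
    {"translation": [3, -2.41, -0.2]},
    {"translation": [3, -2.41, -0.2]},
    {"translation": [3, -2.41, -0.2]},
    {"translation": [3, -2.41, -0.2]},
    {"translation": [3, -2.41, -0.2]},
    {"translation": [3, -2.41, -0.2]},
  ],
)

```text
invalid input at $.steps[0]: expected keys translation, rotation
```

Request:
move_arm(
  steps=[
    {"translation": [3, -2.41, -0.2]},
    {"translation": [3, -2.41, -0.2]},
    {"translation": [3, -2.41, -0.2]},
    {"translation": [3, -2.41, -0.2]},
    {"rotation": [0, 0, 6.6]},
    {"rotation": [0, 0, 6.6]},
    {"rotation": [0, 0, 6.6]},
    {"translation": [0, 0, 0]},
    {"translation": [0, 0, 0]},
  ],
)

```text
invalid input at $.steps[0]: expected keys translation, rotation
```

Run:
```python
from h import *
import pickle
P=pose(); print(P[1],env.observe()['orientation'],env.observe()['joints'].round(2))
im=env.capture('wrist'); cv2.imwrite('pics/w1.png',im[:,:,::-1]); pickle.dump(P,open('w1.pkl','wb'))
```

```text
[ 0.22027114 -0.61138069  0.4040503 ] [-3.14029561e+00  6.56212604e-05  3.45782315e-01] [ 1.13  0.33  0.04  1.47 -0.01  1.34 -0.06]
```

View pics/w1.png

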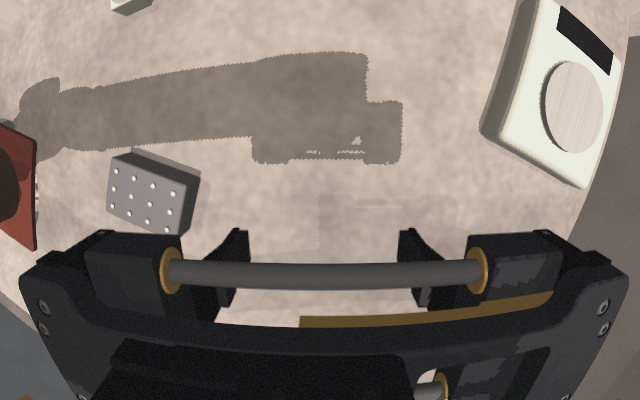

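The moves were refused because every row needs both keys, so the picture is unchanged from the start.

Request:
move_arm(
  steps=[
    {"translation": [3, -2.41, -0.2], "rotation": [0, 0, 0]},
    {"translation": [3, -2.41, -0.2], "rotation": [0, 0, 0]},
    {"translation": [3, -2.41, -0.2], "rotation": [0, 0, 0]},
    {"translation": [3, -2.41, -0.2], "rotation": [0, 0, 0]},
    {"translation": [3, -2.41, -0.2], "rotation": [0, 0, 0]},
    {"translation": [3, -2.41, -0.2], "rotation": [0, 0, 0]},
    {"translation": [3, -2.41, -0.2], "rotation": [0, 0, 0]},
    {"translation": [3, -2.41, -0.2], "rotation": [0, 0, 0]},
    {"translation": [3, -2.41, -0.2], "rotation": [0, 0, 0]},
    {"translation": [3, -2.41, -0.2], "rotation": [0, 0, 0]},
  ],
)

```text
time_s: 1.03
tcp_pos: [0.4214, -0.2813, 0.425]
orientation: [3.141, -0.0, 0.346]
force: [0.3, -1.0, -0.2]
finger_gap: 0.0872
grip_force: 0.0
```

Request:
move_arm(
  steps=[
    {"translation": [3, -2.41, -0.2], "rotation": [0, 0, 0]},
    {"translation": [3, -2.41, -0.2], "rotation": [0, 0, 0]},
    {"translation": [3, -2.41, -0.2], "rotation": [0, 0, 0]},
    {"translation": [3, -2.41, -0.2], "rotation": [0, 0, 0]},
    {"translation": [0, 0, 0], "rotation": [0, 0, 6.6]},
    {"translation": [0, 0, 0], "rotation": [0, 0, 6.6]},
    {"translation": [0, 0, 0], "rotation": [0, 0, 6.6]},
    {"translation": [0, 0, 0], "rotation": [0, 0, 0]},
    {"translation": [0, 0, 0], "rotation": [0, 0, 0]},
  ],
)

```text
time_s: 1.78
tcp_pos: [0.501, -0.1517, 0.4327]
orientation: [-3.142, 0.0, 0.004]
force: [-0.1, -0.1, 0.2]
finger_gap: 0.087
grip_force: 0.0
```

Run:
```python
from h import *
import pickle
P=pose(); print(P[1],env.observe()['orientation'],env.observe()['joints'].round(2))
im=env.capture('wrist'); cv2.imwrite('pics/w2.png',im[:,:,::-1]); pickle.dump(P,open('w2.pkl','wb'))
```

```text
[ 0.50102679 -0.15174161  0.43267547] [-3.14156582e+00  1.98118432e-04  3.80562666e-03] [ 0.55  0.08 -0.36  1.71  0.03  1.35 -1.38]
```

View pics/w2.png

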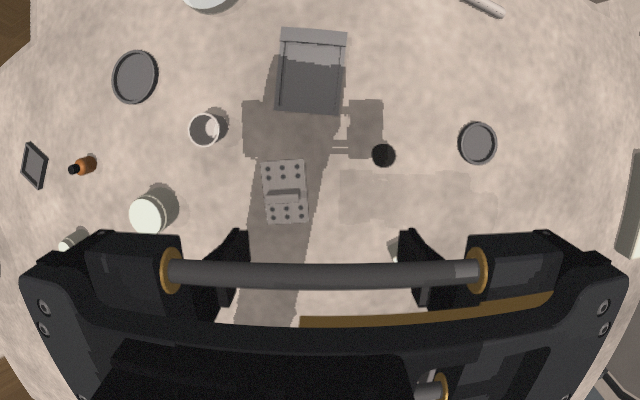

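The wrist view shows the frame at (312,70) with its lip at the top, the small cup at (477,143), and the wide cup at (135,77). The plate is at (285,191) with its grip across, the beaker at (207,130), the vial at (82,166), and the tray at (34,165).

Run:
```python
from h import *
import pickle
P=pickle.load(open('w2.pkl','rb')); im=cv2.imread('pics/w2.png'); g=cv2.GaussianBlur(im,(3,3),0)
g=g.max(2)
def big(roi,lo,hi):
    x0,y0,x1,y1=roi; m=((g>=lo)&(g<=hi)).astype('u1')if 0 else ((g>=lo)&(g<=hi)).astype(np.uint8)
    k=np.zeros_like(m); k[y0:y1,x0:x1]=m[y0:y1,x0:x1]
    c,_=cv2.findContours(k,cv2.RETR_EXTERNAL,cv2.CHAIN_APPROX_NONE); return max(c,key=cv2.contourArea)[:,0]
for n,roi in dict(small_cup=(445,110,510,175),wide_cup=(100,40,170,112)).items():
    for th in(100,120):
        c=big(roi,0,th); w=cast('wrist',c,.012,P).astype(np.float32); (x,y),r=cv2.minEnclosingCircle(w); e=cv2.fitEllipse(w); print(n,th,(round(x,4),round(y,4)),r,np.round(e[0],4),np.round(e[1],3))
fc=cast('wrist',[(280,28),(347,33)],.02,P); fb=cast('wrist',[(275,108),(342,115)],.013,P)
print('frame',fc,fb,np.vstack([fc,fb]).mean(0), 'lens',np.linalg.norm(fc[0]-fc[1]),np.linalg.norm(fc[0]-fb[0]))
pc=cast('wrist',[(262,162),(303,159),(309,222),(267,224)],.005,P); print('plate',pc,pc.mean(0),np.linalg.norm(np.diff(pc,axis=0),axis=1))
cv2.imwrite('pics/c1.png',cv2.resize(im[15:235,225:375],None,fx=3.5,fy=2.7,interpolation=cv2.INTER_CUBIC)[:600])
```

```text
small_cup 100 (0.5418, -0.3732) 0.026798086240887642 [ 0.5425 -0.3693] [0.052 0.055]
small_cup 120 (0.543, -0.368) 0.03200845047831535 [ 0.5429 -0.368 ] [0.058 0.063]
wide_cup 100 (0.6432, 0.1269) 0.03702501207590103 [0.642  0.1217] [0.072 0.078]
wide_cup 120 (0.6421, 0.1218) 0.043172623962163925 [0.642  0.1216] [0.079 0.085]
frame [[ 0.68535907 -0.09719164]
 [ 0.67801938 -0.18128383]] [[ 0.58096469 -0.09028851]
 [ 0.57159361 -0.17608809]] [ 0.62898419 -0.13621302] lens 0.08441189362245892 0.10462237394956365
plate [[ 0.50901626 -0.06997704]
 [ 0.5127938  -0.12555853]
 [ 0.42380234 -0.13294486]
 [ 0.42007117 -0.07297668]] [ 0.46642089 -0.10036428] [0.05570972 0.08929747 0.06008414]
```

View pics/c1.png

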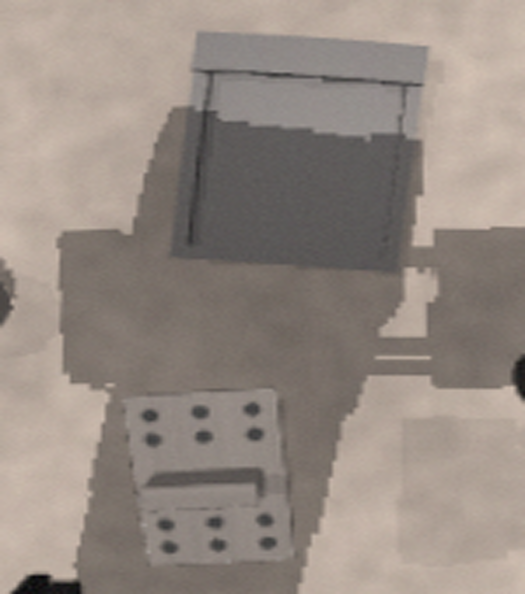

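Plate: centre about (0.466, -0.101), yaw +3.5°. Frame: centre (0.6275, -0.1355), yaw -5°. I'll do the plate first, with the tool turned to yaw 93.5°.

Request:
move_arm(
  steps=[
    {"translation": [-0.86, -1.27, 3.3], "rotation": [0, 0, 0]},
    {"translation": [-0.86, -1.27, 3.3], "rotation": [0, 0, 0]},
    {"translation": [-0.86, -1.27, 3.3], "rotation": [0, 0, 0]},
    {"translation": [-0.86, -1.27, 3.3], "rotation": [0, 0, 0]},
    {"translation": [0, 0, 0], "rotation": [0, 0, -7.1]},
    {"translation": [0, 0, 0], "rotation": [0, 0, -7.1]},
    {"translation": [0, 0, 0], "rotation": [0, 0, -7.1]},
    {"translation": [0, 0, 0], "rotation": [0, 0, -7.1]},
    {"translation": [0, 0, 0], "rotation": [0, 0, -7.1]},
    {"translation": [0, 0, 0], "rotation": [0, 0, -7.1]},
  ],
)

```text
time_s: 2.67
tcp_pos: [0.4666, -0.1011, 0.3008]
orientation: [3.142, -0.0, 0.753]
force: [-0.8, 0.2, -0.2]
finger_gap: 0.087
grip_force: 0.0
```

Request:
move_arm(
  steps=[
    {"translation": [0, 0, 0], "rotation": [0, 0, -7.1]},
    {"translation": [0, 0, 0], "rotation": [0, 0, -7.1]},
    {"translation": [0, 0, 0], "rotation": [0, 0, -7.1]},
    {"translation": [0, 0, 0], "rotation": [0, 0, -7.1]},
    {"translation": [0, 0, 0], "rotation": [0, 0, -7.1]},
    {"translation": [0, 0, 0], "rotation": [0, 0, -7.1]},
    {"translation": [0, 0, 0], "rotation": [0, 0, -7.1]},
    {"translation": [0, 0, 0], "rotation": [0, 0, -1]},
    {"translation": [0, 0, 0], "rotation": [0, 0, 0]},
  ],
)

```text
time_s: 3.42
tcp_pos: [0.4666, -0.1011, 0.3008]
orientation: [3.142, -0.0, 1.628]
force: [0.2, 0.8, 0.2]
finger_gap: 0.087
grip_force: 0.0
```

Request:
move_arm(
  steps=[
    {"translation": [0, 0, 3.4], "rotation": [0, 0, 0]},
    {"translation": [0, 0, 3.4], "rotation": [0, 0, 0]},
    {"translation": [0, 0, 2.5], "rotation": [0, 0, 0]},
    {"translation": [0, 0, 1.4], "rotation": [0, 0, 0]},
    {"translation": [0, 0, 0], "rotation": [0, 0, 0]},
  ],
)

```text
time_s: 3.83
tcp_pos: [0.4652, -0.1008, 0.1908]
orientation: [-3.137, -0.002, 1.626]
force: [-0.3, -0.5, 0.1]
finger_gap: 0.0869
grip_force: 0.0
```

Request:
move_arm(
  steps=[
    {"translation": [0, 0, 0], "rotation": [0, 0, 0]},
    {"translation": [0, 0, 0], "rotation": [0, 0, 0]},
    {"translation": [0, 0, 0], "rotation": [0, 0, 0]},
    {"translation": [0, 0, 0], "rotation": [0, 0, 0]},
    {"translation": [0, 0, 0], "rotation": [0, 0, 0]},
    {"translation": [0, 0, 0], "rotation": [0, 0, 0]},
    {"translation": [0, 0, 0], "rotation": [0, 0, 0]},
    {"translation": [0, 0, 0], "rotation": [0, 0, 0]},
    {"translation": [0, 0, 0], "rotation": [0, 0, 0]},
  ],
  claw=0.5,
  newtons=30,
)

```text
time_s: 4.58
tcp_pos: [0.4667, -0.101, 0.1938]
orientation: [3.142, 0.0, 1.629]
force: [0.4, 0.9, 0.0]
finger_gap: 0.0347
grip_force: 0.0
```

Request:
move_arm(
  steps=[
    {"translation": [0, 0, 0], "rotation": [0, 0, 0]},
    {"translation": [0, 0, 0], "rotation": [0, 0, 0]},
    {"translation": [0, 0, 0], "rotation": [0, 0, 0]},
    {"translation": [0, 0, 0], "rotation": [0, 0, 0]},
    {"translation": [0, 0, 0], "rotation": [0, 0, 0]},
    {"translation": [0, 0, 0], "rotation": [0, 0, 0]},
  ],
)

```text
time_s: 5.08
tcp_pos: [0.4667, -0.1009, 0.1937]
orientation: [3.142, -0.0, 1.629]
force: [0.9, -0.4, -1.0]
finger_gap: 0.0119
grip_force: 30.0
```

Request:
move_arm(
  steps=[
    {"translation": [0, 0, -1], "rotation": [0, 0, 0]},
    {"translation": [0, 0, -2.5], "rotation": [0, 0, 0]},
    {"translation": [0, 0, -2.5], "rotation": [0, 0, 0]},
    {"translation": [0, 0, 0], "rotation": [0, 0, 0]},
  ],
)

```text
time_s: 5.42
tcp_pos: [0.4683, -0.1009, 0.2585]
orientation: [3.136, 0.002, 1.629]
force: [0.4, -0.2, -0.2]
finger_gap: 0.0116
grip_force: 30.0
```

Run:
```python
from h import *
P=pose(); print(P[1])
im=env.capture('wrist'); im2=env.capture('side'); a=np.hstack([im[100:400,100:500],cv2.resize(im2[130:230,240:390],(450,300))])[:, :800]; cv2.imwrite('pics/w3.png',a[:,:,::-1])
```

```text
[ 0.46831564 -0.10087665  0.25852524]
```

View pics/w3.png

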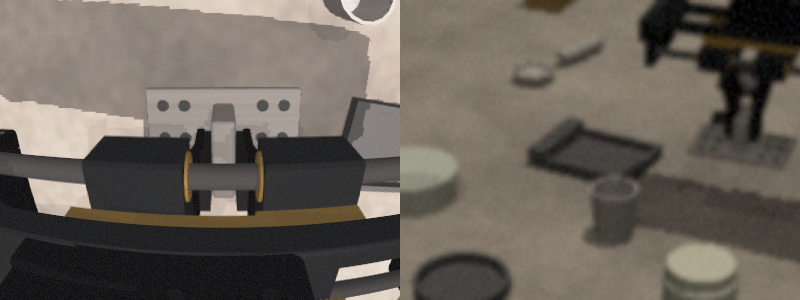

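Request:
move_arm(
  steps=[
    {"translation": [0, 0, 0], "rotation": [0, 0, 4.15]},
    {"translation": [0, 0, 0], "rotation": [0, 0, 4.15]},
    {"translation": [-0.34, 3.16, -0.19], "rotation": [0, 0, 0]},
    {"translation": [-0.34, 3.16, -0.19], "rotation": [0, 0, 0]},
    {"translation": [-0.34, 3.16, -0.19], "rotation": [0, 0, 0]},
    {"translation": [-0.34, 3.16, -0.19], "rotation": [0, 0, 0]},
    {"translation": [-0.34, 3.16, -0.19], "rotation": [0, 0, 0]},
    {"translation": [-0.34, 3.16, -0.19], "rotation": [0, 0, 0]},
    {"translation": [0, 0, 0], "rotation": [6, 0, 0]},
    {"translation": [0, 0, 0], "rotation": [6, 0, 0]},
  ],
)

```text
time_s: 6.35
tcp_pos: [0.6542, -0.138, 0.264]
orientation: [-2.927, -0.0, 1.483]
force: [-0.1, -0.1, -2.1]
finger_gap: 0.0115
grip_force: 30.0
```

Request:
move_arm(
  steps=[
    {"translation": [0, 0, 0], "rotation": [0, 0, 0]},
    {"translation": [0, 0, 0], "rotation": [0, 0, 0]},
  ],
)

```text
time_s: 6.52
tcp_pos: [0.654, -0.1374, 0.2632]
orientation: [-2.933, -0.001, 1.484]
force: [0.3, 0.9, -0.5]
finger_gap: 0.0118
grip_force: 30.0
```

Run:
```python
from h import *
P=pose(); print(P[1],env.observe()['orientation'])
# earlier grasp picture: plate near edge
P3=(Ro.from_euler('xyz',[3.1416,0,1.629]).as_matrix(),np.array([.4683,-.1009,.2585])); q=cast('wrist',[(247,188),(400,188)],.0697,P3); print('edge in tool',((np.c_[q,[.0697]*2]-P3[1])@P3[0]).round(4))
im=env.capture('wrist'); im2=env.capture('side'); a=np.hstack([im[60:360,100:540],cv2.resize(im2[120:220,240:360],(360,300))])
cv2.imwrite('pics/w4.png',a[:,:,::-1])
```

```text
[ 0.65400415 -0.13742492  0.26315875] [-2.93255447e+00 -8.48437063e-04  1.48418353e+00]
edge in tool [[ 0.0321 -0.0435  0.1888]
 [ 0.0322  0.0441  0.1888]]
```

View pics/w4.png

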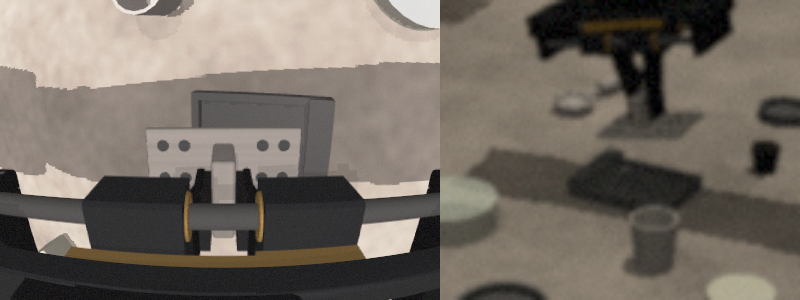

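Run:
```python
from h import *
P=pose(); P=(P[0],P[1])
y=np.radians(-5); B=np.array([[np.cos(y),np.sin(y)],[-np.sin(y),np.cos(y)]])
for uv,z in(((292,152),.013),((435,157),.020),((407,158),.020)): 
    w=cast('wrist',uv,z,P)[0]; print(w, B@(w-[.6275,-.1355]))
```

```text
[ 0.57968164 -0.08829845] [-0.05175028  0.04285429]
[ 0.6885531  -0.09605173] [0.05738263 0.04461929]
[ 0.66785418 -0.09622206] [0.03677732 0.04264557]
```

Request:
move_arm(
  steps=[
    {"translation": [-0.03, 0.4, 1.58], "rotation": [0, 0, 0]},
    {"translation": [-0.03, 0.4, 1.58], "rotation": [0, 0, 0]},
    {"translation": [-0.02, 0.4, 1.58], "rotation": [0, 0, 0]},
    {"translation": [0, 0, 0], "rotation": [0, 0, 0]},
    {"translation": [0, 0, 0], "rotation": [0, 0, 0]},
    {"translation": [0, 0, 0], "rotation": [0, 0, 0]},
  ],
)

```text
time_s: 7.12
tcp_pos: [0.6557, -0.1388, 0.2176]
orientation: [-2.934, 0.0, 1.484]
force: [-0.2, -0.1, -0.8]
finger_gap: 0.0121
grip_force: 30.0
```

Request:
move_arm(
  steps=[
    {"translation": [0, 0.13, 0.6], "rotation": [0, 0, 0]},
    {"translation": [0, 0.13, 0.6], "rotation": [0, 0, 0]},
    {"translation": [0, 0, 0], "rotation": [0, 0, 0]},
    {"translation": [0, 0, 0], "rotation": [0, 0, 0]},
    {"translation": [0, 0, 0], "rotation": [0, 0, 0]},
    {"translation": [0, 0, 0], "rotation": [0, 0, 0]},
  ],
)

```text
time_s: 7.62
tcp_pos: [0.6558, -0.1387, 0.2042]
orientation: [-2.932, -0.0, 1.484]
force: [0.9, -0.1, -1.1]
finger_gap: 0.012
grip_force: 30.0
```

Request:
move_arm(
  steps=[
    {"translation": [0, 0.49, -0.1], "rotation": [0, 0, 0]},
    {"translation": [0, 0.49, -0.1], "rotation": [0, 0, 0]},
    {"translation": [0, 0.49, -0.1], "rotation": [0, 0, 0]},
    {"translation": [0, 0, 0], "rotation": [0, 0, 0]},
    {"translation": [0, 0, 0], "rotation": [0, 0, 0]},
    {"translation": [0, 0, 0], "rotation": [0, 0, 0]},
  ],
)

```text
time_s: 8.12
tcp_pos: [0.6706, -0.14, 0.2037]
orientation: [-2.932, -0.0, 1.484]
force: [-0.4, 0.4, -0.2]
finger_gap: 0.0118
grip_force: 30.0
```

Request:
move_arm(
  steps=[
    {"translation": [0, -0.987, 0.33], "rotation": [-3, 0, 0]},
    {"translation": [0, 0, 0], "rotation": [0, 0, 0]},
    {"translation": [0, -1.0, 0.28], "rotation": [-3, 0, 0]},
    {"translation": [0, 0, 0], "rotation": [0, 0, 0]},
    {"translation": [0, -1.0, 0.28], "rotation": [-3, 0, 0]},
    {"translation": [0, 0, 0], "rotation": [0, 0, 0]},
    {"translation": [0, -1.0, 0.24], "rotation": [-3, 0, 0]},
    {"translation": [0, 0, 0], "rotation": [0, 0, 0]},
    {"translation": [0, 0, 0], "rotation": [0, 0, 0]},
    {"translation": [0, 0, 0], "rotation": [0, 0, 0]},
  ],
)

```text
time_s: 8.95
tcp_pos: [0.6303, -0.1366, 0.1982]
orientation: [-3.139, 0.0, 1.484]
force: [0.4, 0.0, -1.0]
finger_gap: 0.0116
grip_force: 30.0
```

Request:
move_arm(
  steps=[
    {"translation": [0, 0, 0.04], "rotation": [0, 0, 0]},
    {"translation": [0, 0, 0], "rotation": [0, 0, 0]},
    {"translation": [0, 0, 0], "rotation": [0, 0, 0]},
  ],
)

```text
time_s: 9.2
tcp_pos: [0.6302, -0.1365, 0.1978]
orientation: [-3.141, -0.0, 1.484]
force: [-1.8, -0.6, 4.7]
finger_gap: 0.0114
grip_force: 30.0
```

Request:
move_arm(
  steps=[
    {"translation": [0, 0, 0], "rotation": [0, 0, 0]},
    {"translation": [0, 0, 0], "rotation": [0, 0, 0]},
    {"translation": [0, 0, 0], "rotation": [0, 0, 0]},
    {"translation": [0, 0, 0], "rotation": [0, 0, 0]},
    {"translation": [0, 0, 0], "rotation": [0, 0, 0]},
  ],
  claw=2.8,
)

```text
time_s: 9.62
tcp_pos: [0.6297, -0.1364, 0.1974]
orientation: [-3.141, -0.0, 1.484]
force: [0.1, 0.1, 0.5]
finger_gap: 0.0274
grip_force: 0.0
```

Request:
move_arm(
  steps=[
    {"translation": [0, 0, -1], "rotation": [0, 0, 0]},
    {"translation": [0, 0, -3], "rotation": [0, 0, 0]},
    {"translation": [0, 0, -4], "rotation": [0, 0, 0]},
    {"translation": [0, 0, -4], "rotation": [0, 0, 0]},
    {"translation": [-2.5, 0, -4], "rotation": [0, 0, 0]},
    {"translation": [-4, 0, 0], "rotation": [0, 0, 0]},
    {"translation": [-4, 0, 0], "rotation": [0, 0, 0]},
    {"translation": [0, 0, 0], "rotation": [0, 0, 0]},
    {"translation": [0, 0, 0], "rotation": [0, 0, 0]},
  ],
  claw=2.8,
)

```text
time_s: 10.37
tcp_pos: [0.6198, -0.2418, 0.3534]
orientation: [-3.142, 0.001, 1.478]
force: [-0.0, 0.5, 0.1]
finger_gap: 0.028
grip_force: 0.0
```

Run:
```python
from h import *
import pickle
P=pose(); print(P[1],env.observe()['orientation'])
im=env.capture('wrist'); cv2.imwrite('pics/w5.png',im[:,:,::-1]); pickle.dump(P,open('w5.pkl','wb'))
```

```text
[ 0.61980317 -0.24177236  0.35336786] [-3.14158174e+00  1.27885543e-03  1.47808718e+00]
```

View pics/w5.png

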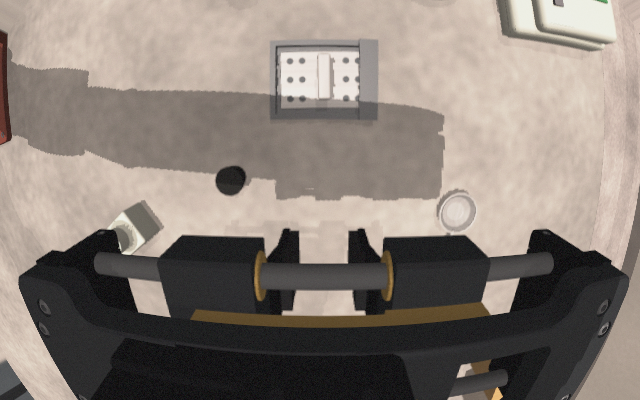

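The plate lies flat in the frame at (324,80) with its right edge under the lip. The bottle shows at (133,228), so I'll move to where it is clearly visible.

Request:
move_arm(
  steps=[
    {"translation": [-2.3, -3.47, 0], "rotation": [0, 0, 0]},
    {"translation": [-2.3, -3.47, 0], "rotation": [0, 0, 0]},
    {"translation": [-2.3, -3.47, 0], "rotation": [0, 0, 0]},
    {"translation": [-2.3, -3.47, 0], "rotation": [0, 0, 0]},
    {"translation": [-2.3, -3.47, 0], "rotation": [0, 0, 0]},
    {"translation": [-2.3, -3.47, 0], "rotation": [0, 0, 0]},
    {"translation": [0, 0, 0], "rotation": [0, 0, 0]},
    {"translation": [0, 0, 0], "rotation": [0, 0, 0]},
  ],
  claw=8.7,
)

```text
time_s: 11.08
tcp_pos: [0.4, -0.3578, 0.3534]
orientation: [-3.142, 0.001, 1.481]
force: [0.9, 1.1, 0.4]
finger_gap: 0.0731
grip_force: 0.0
```

Run:
```python
from h import *
import pickle
P=pose(); print(P[1],env.observe()['orientation'],env.observe()['joints'].round(2))
im=env.capture('wrist'); pickle.dump((P,im),open('w6.pkl','wb'))
u=proj('wrist',[[.379,-.264,.05]],P)[0]; print(u)
x,y=int(u[0]),int(u[1]); c=im[max(0,y-75):y+75,x-100:x+100]; print(x-100,max(0,y-75))
cv2.imwrite('pics/w6.png',cv2.resize(c,None,fx=4,fy=4,interpolation=cv2.INTER_CUBIC)[:,:,::-1])
```

```text
[ 0.40001819 -0.35783491  0.3533589 ] [-3.14152454e+00  6.38673673e-04  1.48096630e+00] [ 0.95  0.16 -0.34  1.79  0.06  1.2   0.51]
[290.74235124  92.87734588]
190 17
```

View pics/w6.png

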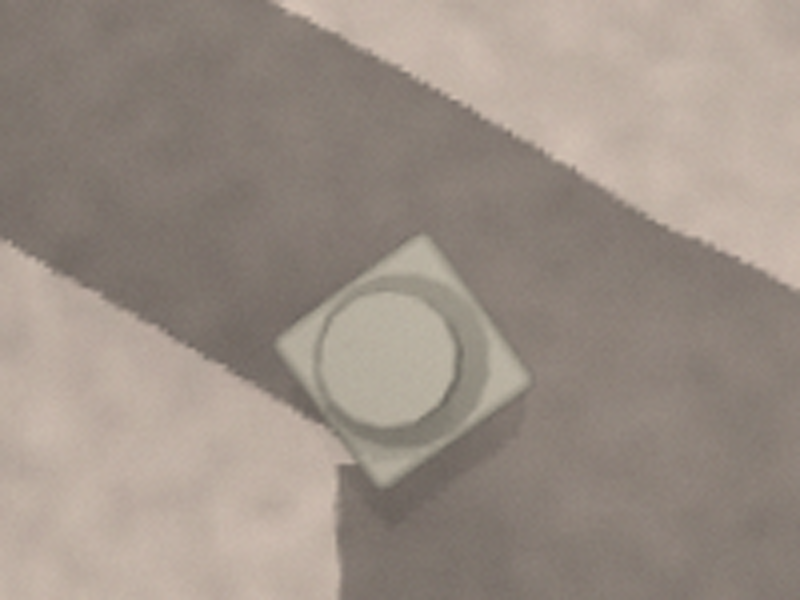

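The square bottle's top corners in this crop are at (423,235), (276,343), (382,488) and (530,378), with the cap centre at (387,360).

Run:
```python
from h import *
import pickle
P,_=pickle.load(open('w6.pkl','rb'))
q=cast('wrist',np.array([(423,235),(276,343),(382,488),(530,378)])/4+[190,17],.042,P); d=np.diff(np.vstack([q,q[:1]]),axis=0)
print(q.mean(0),np.linalg.norm(d,axis=1),np.degrees(np.arctan2(d[:,1],d[:,0]))%90)
print(cast('wrist',np.array([387,360])/4+[190,17],.07,P))
```

```text
[ 0.37666354 -0.27676819] [0.04264112 0.04295537 0.04328716 0.04205192] [30.05289484 30.05621131 31.25524314 30.923559  ]
[[ 0.37645636 -0.27699192]]
```

Request:
move_arm(
  steps=[
    {"translation": [3.93, -1.53, 0], "rotation": [0, 0, 0]},
    {"translation": [3.93, -1.53, 0], "rotation": [0, 0, 0]},
    {"translation": [0, 0, 1.5], "rotation": [0, 0, -7.15]},
    {"translation": [0, 0, 1.5], "rotation": [0, 0, -7.15]},
    {"translation": [0, 0, 1.5], "rotation": [0, 0, -7.15]},
    {"translation": [0, 0, 1.5], "rotation": [0, 0, -7.15]},
    {"translation": [0, 0, 1.5], "rotation": [0, 0, -7.15]},
    {"translation": [0, 0, 0], "rotation": [0, 0, 0]},
    {"translation": [0, 0, 0], "rotation": [0, 0, 0]},
  ],
  claw=8.7,
)

```text
time_s: 11.88
tcp_pos: [0.3792, -0.276, 0.2776]
orientation: [3.141, -0.002, 2.107]
force: [-0.2, -0.1, 1.2]
finger_gap: 0.0872
grip_force: 0.0
```

Run:
```python
from h import *
P=pose(); print(P[1],env.observe()['orientation'],env.observe()['joints'].round(2))
im=env.capture('wrist'); u=proj('wrist',[[.3766,-.2769,.07],[.3766,-.2769,.042]],P); print(u)
c=im[150:400,160:480].copy(); cv2.circle(c,(int(u[0,0]-160),int(u[0,1]-150)),2,(255,0,0),-1)
cv2.imwrite('pics/w7.png',cv2.resize(c,None,fx=2,fy=2)[:,:,::-1])
```

```text
[ 0.37915078 -0.27601548  0.27763473] [ 3.14146608e+00 -1.73415412e-03  2.10696090e+00] [ 0.93  0.11 -0.41  2.03  0.05  1.02  1.03]
[[319.4804115  228.64416553]
 [319.94452068 214.61127218]]
```

View pics/w7.png

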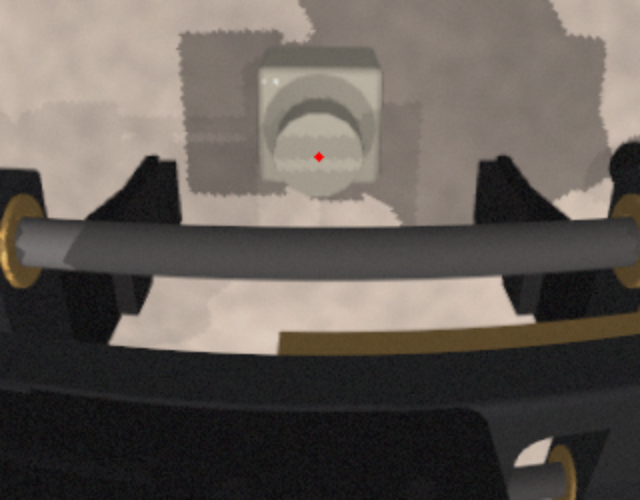

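The bottle is square to the fingers, and the predicted point falls on its cap centre. The wrist measurements hold up.

Request:
move_arm(
  steps=[
    {"translation": [0, -0.27, 2.5], "rotation": [0, 0, 0]},
    {"translation": [0, 0, 2.5], "rotation": [0, 0, 0]},
    {"translation": [0, 0, 2.0], "rotation": [0, 0, 0]},
    {"translation": [0, 0, 1.1], "rotation": [0, 0, 0]},
    {"translation": [0, 0, 0], "rotation": [0, 0, 0]},
    {"translation": [0, 0, 0], "rotation": [0, 0, 0]},
  ],
)

```text
time_s: 12.43
tcp_pos: [0.3764, -0.2788, 0.1976]
orientation: [3.141, 0.0, 2.107]
force: [0.3, -0.5, 0.2]
finger_gap: 0.0872
grip_force: 0.0
```

Request:
move_arm(
  steps=[
    {"translation": [0, 0, 0], "rotation": [0, 0, 0]},
    {"translation": [0, 0, 0], "rotation": [0, 0, 0]},
    {"translation": [0, 0, 0], "rotation": [0, 0, 0]},
    {"translation": [0, 0, 0], "rotation": [0, 0, 0]},
    {"translation": [0, 0, 0], "rotation": [0, 0, 0]},
    {"translation": [0, 0, 0], "rotation": [0, 0, 0]},
    {"translation": [0, 0, 0], "rotation": [0, 0, 0]},
    {"translation": [0, 0, 0], "rotation": [0, 0, 0]},
    {"translation": [0, 0, 0], "rotation": [0, 0, 0]},
    {"translation": [0, 0, 0], "rotation": [0, 0, 0]},
  ],
  claw=4,
  newtons=20,
)

```text
time_s: 13.27
tcp_pos: [0.3759, -0.2789, 0.197]
orientation: [3.141, 0.0, 2.108]
force: [0.3, 0.8, 2.2]
finger_gap: 0.0457
grip_force: 20.0
```

Request:
move_arm(
  steps=[
    {"translation": [0, 0, -2], "rotation": [0, 0, 0]},
    {"translation": [0, 0, -3.5], "rotation": [0, 0, 0]},
    {"translation": [0, 0, -3.5], "rotation": [0, 0, 0]},
    {"translation": [1.68, 3.02, -0.7], "rotation": [0, 0, 0]},
    {"translation": [1.68, 3.02, -0.7], "rotation": [0, 0, 0]},
    {"translation": [1.68, 3.02, -0.7], "rotation": [0, 0, 0]},
    {"translation": [1.68, 3.02, -0.7], "rotation": [0, 0, 0]},
    {"translation": [1.68, 3.02, -0.7], "rotation": [0, 0, 0]},
    {"translation": [1.68, 3.02, -0.7], "rotation": [0, 0, 0]},
  ],
)

```text
time_s: 14.02
tcp_pos: [0.4802, -0.0981, 0.3291]
orientation: [-3.141, 0.0, 2.107]
force: [0.6, 0.4, -0.9]
finger_gap: 0.046
grip_force: 20.0
```

Request:
move_arm(
  steps=[
    {"translation": [3.23, 2.18, 0], "rotation": [0, 0, 0]},
    {"translation": [3.23, 2.18, 0], "rotation": [0, 0, 0]},
    {"translation": [3.23, 2.18, 0], "rotation": [0, 0, 0]},
    {"translation": [3.23, 2.18, 0], "rotation": [0, 0, 0]},
    {"translation": [3.23, 2.18, 0], "rotation": [0, 0, 0]},
    {"translation": [3.23, 2.18, 0], "rotation": [0, 0, 0]},
    {"translation": [3.23, 2.18, 0], "rotation": [0, 0, 0]},
    {"translation": [3.23, 2.18, 0], "rotation": [0, 0, 0]},
    {"translation": [3.23, 2.18, 0], "rotation": [0, 0, 0]},
    {"translation": [0, 0, 0], "rotation": [0, 0, 0]},
  ],
)

```text
time_s: 14.85
tcp_pos: [0.4977, 0.2585, 0.3291]
orientation: [3.139, -0.005, 2.117]
force: [-1.8, 0.6, -0.8]
finger_gap: 0.0462
grip_force: 20.0
```

Run:
```python
from h import *
import pickle
P=pose(); print(P[1],env.observe()['orientation'],env.observe()['joints'].round(2),env.observe()['finger_gap'])
im=env.capture('wrist'); pickle.dump((P,im),open('w8.pkl','wb'))
cv2.imwrite('pics/w8.png',im[:,:,::-1]); print(proj('wrist',[[.522,.405,.014],[.38,.293,.058],[.445,.1,.058],[.516,.236,.05]],P))
```

```text
[0.49773431 0.25845176 0.3291013 ] [ 3.13937492 -0.00465439  2.11651095] [ 0.15  0.31 -0.84  1.75  0.24  1.19 -0.2 ] 0.046177076953563635
[[423.00954364  77.58476525]
 [222.80140373  96.72355702]
 [199.83628368 301.87216237]
 [327.23197155 230.42642729]]
```

View pics/w8.png

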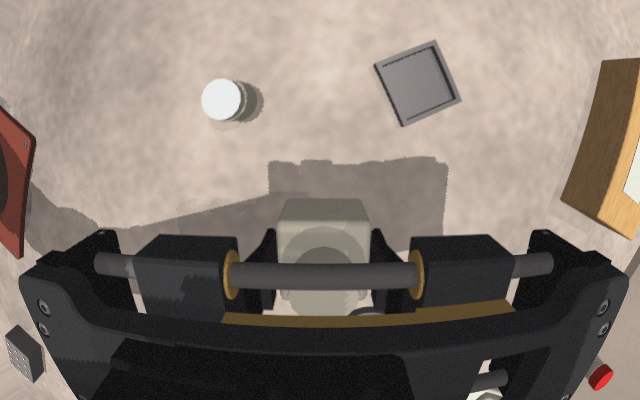

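The tray's rim corners are at (435,41), (373,64), (403,127) and (461,100). The small jar's lid is at (222,99).

Run:
```python
from h import *
import pickle
P,im=pickle.load(open('w8.pkl','rb'))
q=cast('wrist',[(435,41),(373,64),(403,127),(461,100)],.014,P); d=np.diff(np.vstack([q,q[:1]]),axis=0)
print(q.mean(0),np.linalg.norm(d,axis=1),np.degrees(np.arctan2(d[:,1],d[:,0]))%90)
g=im.min(2); m=np.zeros_like(g); m[70:130,190:260]=(g[70:130,190:260]>200)*255
c,_=cv2.findContours(m,0,1); c=max(c,key=cv2.contourArea)[:,0]; w=cast('wrist',c,.058,P); print('jar',cv2.minEnclosingCircle(w.astype(np.float32)),w.max(0)-w.min(0))
```

```text
[0.52146344 0.39886814] [0.06883627 0.06717584 0.06838052 0.06449951] [55.86052356 58.03714654 58.09009661 57.67639232]
jar ((0.3783094882965088, 0.2901720106601715), 0.017755895853042603) [0.03461831 0.03487049]
```

Request:
move_arm(
  steps=[
    {"translation": [0, 0, 0], "rotation": [0, 0, -6.7]},
    {"translation": [0, 0, 0], "rotation": [0, 0, -6.7]},
    {"translation": [0, 0, 0], "rotation": [0, 0, -6.7]},
    {"translation": [0, 0, 0], "rotation": [0, 0, -6.7]},
    {"translation": [0, 0, 0], "rotation": [0, 0, 0]},
    {"translation": [0, 0, 0], "rotation": [0, 0, 0]},
    {"translation": [0, 0, 0], "rotation": [0, 0, 0]},
  ],
)

```text
time_s: 15.48
tcp_pos: [0.5, 0.2499, 0.3287]
orientation: [-3.141, -0.0, 2.571]
force: [-0.0, -0.6, -1.3]
finger_gap: 0.0458
grip_force: 20.0
```

Request:
move_arm(
  steps=[
    {"translation": [1.52, 3.42, 0], "rotation": [0, 0, 0]},
    {"translation": [1.52, 3.42, 0], "rotation": [0, 0, 0]},
    {"translation": [1.52, 3.42, 0], "rotation": [0, 0, 0]},
    {"translation": [1.52, 3.42, 0], "rotation": [0, 0, 0]},
    {"translation": [0, 0, 2], "rotation": [0, 0, 0]},
    {"translation": [0, 0, 3], "rotation": [0, 0, 0]},
    {"translation": [0, 0, 3], "rotation": [0, 0, 0]},
    {"translation": [0, 0, 1.5], "rotation": [0, 0, 0]},
    {"translation": [0, 0, 0], "rotation": [0, 0, 0]},
    {"translation": [0, 0, 0], "rotation": [0, 0, 0]},
  ],
)

```text
time_s: 16.32
tcp_pos: [0.522, 0.3984, 0.234]
orientation: [-3.141, -0.0, 2.574]
force: [-0.1, 0.1, 0.6]
finger_gap: 0.0458
grip_force: 20.0
```

Run:
```python
from h import *
P=pose(); print(P[1],env.observe()['orientation'])
im=env.capture('wrist'); y=np.radians(57.5); a=np.array([np.cos(y),np.sin(y)])*.034; b=np.array([-a[1],a[0]])
C=np.array([[.5215,.3989]]); u=np.vstack([proj('wrist',[np.r_[(C[0]+s*a+t*b),.014]],P) for s,t in((1,1),(1,-1),(-1,-1),(-1,1))]); print(u)
cv2.polylines(im,[u.astype(np.int32)],True,(255,0,0)); cv2.imwrite('pics/w9.png',im[150:330,200:460,::-1].repeat(3,0).repeat(3,1)[:600,:800])
```

```text
[0.52198901 0.39841202 0.23395207] [-3.14067044e+00 -4.70962981e-04  2.57403724e+00]
[[375.77232546 173.44357305]
 [370.65663689 264.93598094]
 [277.88447069 264.81111531]
 [273.21342759 173.27089668]]
```

View pics/w9.png

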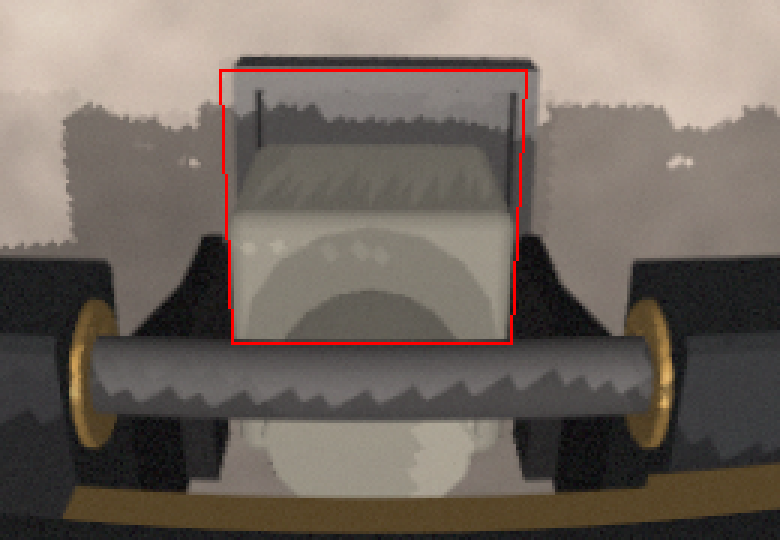

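Pixel offsets show the tray sits about 3 mm further along +tool y than I estimated: edges at x=236 and 538 against 220 and 527. I'll correct for that and lower.

Request:
move_arm(
  steps=[
    {"translation": [0.05, 0.3, 0], "rotation": [0, 0, 0]},
    {"translation": [0, 0, 1], "rotation": [0, 0, 0]},
    {"translation": [0, 0, 1], "rotation": [0, 0, 0]},
    {"translation": [0, 0, 0.6], "rotation": [0, 0, 0]},
    {"translation": [0, 0, 0.4], "rotation": [0, 0, 0]},
    {"translation": [0, 0, 0.1], "rotation": [0, 0, 0]},
    {"translation": [0, 0, 0], "rotation": [0, 0, 0]},
    {"translation": [0, 0, 0], "rotation": [0, 0, 0]},
    {"translation": [0, 0, 0], "rotation": [0, 0, 0]},
  ],
)

```text
time_s: 17.12
tcp_pos: [0.5231, 0.4016, 0.2032]
orientation: [3.141, 0.0, 2.575]
force: [-0.2, -0.2, -0.8]
finger_gap: 0.0458
grip_force: 20.0
```

Request:
move_arm(
  steps=[
    {"translation": [0, 0, 0.15], "rotation": [0, 0, 0]},
    {"translation": [0, 0, 0.05], "rotation": [0, 0, 0]},
    {"translation": [0, 0, 0], "rotation": [0, 0, 0]},
    {"translation": [0, 0, 0], "rotation": [0, 0, 0]},
    {"translation": [0, 0, 0], "rotation": [0, 0, 0]},
  ],
)

```text
time_s: 17.53
tcp_pos: [0.5232, 0.4015, 0.2011]
orientation: [3.141, 0.0, 2.575]
force: [-0.7, -1.0, 1.8]
finger_gap: 0.0459
grip_force: 20.0
```

Request:
move_arm(
  steps=[
    {"translation": [0, 0, 0], "rotation": [0, 0, 0]},
    {"translation": [0, 0, 0], "rotation": [0, 0, 0]},
    {"translation": [0, 0, 0], "rotation": [0, 0, 0]},
    {"translation": [0, 0, 0], "rotation": [0, 0, 0]},
    {"translation": [0, 0, 0], "rotation": [0, 0, 0]},
    {"translation": [0, 0, 0], "rotation": [0, 0, 0]},
    {"translation": [0, 0, -2], "rotation": [0, 0, 0]},
    {"translation": [0, 0, -4], "rotation": [0, 0, 0]},
    {"translation": [0, 0, -4], "rotation": [0, 0, 0]},
  ],
  claw=8.7,
)

```text
time_s: 18.28
tcp_pos: [0.5226, 0.4009, 0.3006]
orientation: [-3.139, -0.002, 2.576]
force: [0.8, 0.4, 0.6]
finger_gap: 0.0865
grip_force: 0.0
```

Request:
move_arm(
  steps=[
    {"translation": [1.25, -3.43, 0], "rotation": [0, 0, 0]},
    {"translation": [1.25, -3.43, 0], "rotation": [0, 0, 0]},
    {"translation": [1.25, -3.43, 0], "rotation": [0, 0, 0]},
    {"translation": [1.25, -3.43, 0], "rotation": [0, 0, 0]},
    {"translation": [1.25, -3.43, 0], "rotation": [0, 0, 0]},
    {"translation": [0, 0, 0], "rotation": [0, 0, 0]},
    {"translation": [0, 0, 0], "rotation": [0, 0, 0]},
    {"translation": [0, 0, 0], "rotation": [0, 0, 0]},
  ],
)

```text
time_s: 18.95
tcp_pos: [0.3789, 0.2902, 0.3015]
orientation: [3.14, 0.001, 2.575]
force: [-0.5, 0.1, -0.6]
finger_gap: 0.087
grip_force: 0.0
```

Run:
```python
from h import *
P=pose(); print(P[1],env.observe()['orientation'],env.observe()['finger_gap'])
im=env.capture('wrist'); cv2.imwrite('pics/w10.png',im[:,:,::-1])
u=proj('wrist',[[.3783,.2902,.058]],P)[0]; print(u)
g=im.min(2); x,y=u.astype(int); m=np.zeros_like(g); m[y-45:y+45,x-60:x+60]=(g[y-45:y+45,x-60:x+60]>185)*255
n,l,s,c=cv2.connectedComponentsWithStats(m); print(s[1:][s[1:,4]>100],c[1:][s[1:,4]>100])
```

```text
[0.37889784 0.29024613 0.30148003] [3.14028860e+00 1.47420041e-03 2.57477045e+00] 0.0869937741670282
[322.96476202 210.62791449]
[] []
```

Request:
move_arm(
  steps=[
    {"translation": [0, 0.2, 3], "rotation": [0, 0, 0]},
    {"translation": [0, 0, 3], "rotation": [0, 0, 0]},
    {"translation": [0, 0, 2.5], "rotation": [0, 0, 0]},
    {"translation": [0, 0, 1.6], "rotation": [0, 0, 0]},
    {"translation": [0, 0, 0], "rotation": [0, 0, 0]},
    {"translation": [0, 0, 0], "rotation": [0, 0, 0]},
  ],
)

```text
time_s: 19.5
tcp_pos: [0.3795, 0.2928, 0.1994]
orientation: [-3.141, -0.003, 2.576]
force: [0.3, 0.8, 0.4]
finger_gap: 0.0868
grip_force: 0.0
```

Request:
move_arm(
  steps=[
    {"translation": [0, 0, 0], "rotation": [0, 0, 0]},
    {"translation": [0, 0, 0], "rotation": [0, 0, 0]},
    {"translation": [0, 0, 0], "rotation": [0, 0, 0]},
    {"translation": [0, 0, 0], "rotation": [0, 0, 0]},
    {"translation": [0, 0, 0], "rotation": [0, 0, 0]},
    {"translation": [0, 0, 0], "rotation": [0, 0, 0]},
    {"translation": [0, 0, 0], "rotation": [0, 0, 0]},
    {"translation": [0, 0, 0], "rotation": [0, 0, 0]},
    {"translation": [0, 0, 0], "rotation": [0, 0, 0]},
    {"translation": [0, 0, 0], "rotation": [0, 0, 0]},
  ],
  claw=3.4,
  newtons=15,
)

```text
time_s: 20.33
tcp_pos: [0.3795, 0.2919, 0.1999]
orientation: [-3.142, 0.0, 2.575]
force: [-0.8, -0.1, 1.9]
finger_gap: 0.0392
grip_force: 15.0
```

Request:
move_arm(
  steps=[
    {"translation": [0, 0, -3], "rotation": [0, 0, 0]},
    {"translation": [0, 0, -4], "rotation": [0, 0, 0]},
    {"translation": [-3.44, -2.14, -1], "rotation": [0, 0, 0]},
    {"translation": [-3.44, -2.14, -1], "rotation": [0, 0, 0]},
    {"translation": [-3.44, -2.14, -1], "rotation": [0, 0, 0]},
    {"translation": [-3.44, -2.14, -1], "rotation": [0, 0, 0]},
    {"translation": [-3.44, -2.14, -1], "rotation": [0, 0, 0]},
    {"translation": [-3.44, -2.14, -1], "rotation": [0, 0, 0]},
    {"translation": [-3.44, -2.14, 0], "rotation": [0, 0, 0]},
    {"translation": [-3.44, -2.14, 0], "rotation": [0, 0, 0]},
  ],
)

```text
time_s: 21.17
tcp_pos: [0.5203, -0.0019, 0.3305]
orientation: [3.141, 0.002, 2.575]
force: [1.2, -0.1, 0.3]
finger_gap: 0.0393
grip_force: 15.0
```

Request:
move_arm(
  steps=[
    {"translation": [-2.41, -3.32, 0], "rotation": [0, 0, 0]},
    {"translation": [-2.41, -3.32, 0], "rotation": [0, 0, 0]},
    {"translation": [-2.41, -3.32, 0], "rotation": [0, 0, 0]},
    {"translation": [-2.41, -3.32, 0], "rotation": [0, 0, 0]},
    {"translation": [-2.41, -3.32, 0], "rotation": [0, 0, 0]},
    {"translation": [-2.41, -3.32, 0], "rotation": [0, 0, 0]},
    {"translation": [-2.41, -3.32, 0], "rotation": [0, 0, 0]},
    {"translation": [-2.41, -3.32, 0], "rotation": [0, 0, 0]},
    {"translation": [-2.41, -3.32, 0], "rotation": [0, 0, 0]},
  ],
)

```text
time_s: 21.92
tcp_pos: [0.5421, -0.3705, 0.3294]
orientation: [-3.141, -0.0, 2.575]
force: [2.1, -0.7, 0.6]
finger_gap: 0.0396
grip_force: 15.0
```

Request:
move_arm(
  steps=[
    {"translation": [0, 0, 2], "rotation": [0, 0, 0]},
    {"translation": [0, 0, 2], "rotation": [0, 0, 0]},
    {"translation": [0, 0, 0], "rotation": [0, 0, 0]},
    {"translation": [0, 0, 0], "rotation": [0, 0, 0]},
  ],
)

```text
time_s: 22.25
tcp_pos: [0.5422, -0.368, 0.2887]
orientation: [3.141, -0.003, 2.576]
force: [0.0, -0.3, 0.4]
finger_gap: 0.039
grip_force: 15.0
```

Run:
```python
from h import *
import pickle
P=pose(); print(P[1],env.observe()['orientation'],env.observe()['finger_gap'])
im=env.capture('wrist'); pickle.dump((P,im),open('w11.pkl','wb'))
t=np.linspace(0,2*np.pi,60); C=np.array([.5428,-.3685])
u=proj('wrist',np.c_[C[0]+.031*np.cos(t),C[1]+.031*np.sin(t),0*t+.014],P); print(u.min(0),u.max(0))
c=im.copy(); cv2.polylines(c,[u.astype(np.int32)],True,(255,0,0)); cv2.imwrite('pics/w11.png',c[120:320,190:450,::-1].repeat(3,0).repeat(3,1))
g=cv2.GaussianBlur(im,(3,3),0).max(2); 
for r in (170,180,190,200): print(r,g[r,230:420:5])
```

```text
[ 0.54215139 -0.36797296  0.28866484] [ 3.14099897e+00 -2.94328948e-03  2.57590903e+00] 0.039032360461732106
[287.52974009 166.23562086] [359.50059921 235.28004497]
170 [215 214 217 221 224 222 221 218 213 215 216 217 216 216 197  90 147  95
  96  93  84  68 137 145 147 143 139 138 139 140 139 140 140 135 139 140
 142 143]
180 [193 194 201 205 146 135 150 168 189 203 206 205 127  79  77  86  87  86
  86  87  87  86  75  76 139 144 141 139 138 140 141 142 143 140 136 139
 140 141]
190 [192 193 199 203 133 132 130 128 132 130 138 122  80  85  87  84  86  86
  86  85  85  87  87  83  81 143 143 141 140 141 144 144 141 139 138 139
 141 140]
200 [206 203 199 200 129 128 130 133 132 130 129  89  61  87  86  86  85  86
  87  86  85  85  85  84  69 106 142 143 147 146 146 146 141 142 145 143
 139 140]
```

Run:
```python
from h import *
import pickle
P,im=pickle.load(open('w11.pkl','rb')); g=cv2.GaussianBlur(im,(3,3),0).max(2)
for r in range(160,216,5):
    k=np.flatnonzero(g[r,250:400]<112)+250
    if len(k)<5: continue
    q=cast('wrist',[(k[0],r),(k[-1],r)],.012,P); t=(np.c_[q,[.012]*2]-P[1])@P[0]; print(r,k[0],k[-1],t[:,:2].round(4).tolist(),'mid',t[:,1].mean().round(4))
c=im.copy(); cv2.imwrite('pics/w11.png',c[120:320,190:450,::-1].repeat(3,0).repeat(3,1))
```

```text
170 304 337 [[0.0258, -0.0168], [0.0258, 0.0111]] mid -0.0028
175 297 344 [[0.0215, -0.0228], [0.0215, 0.017]] mid -0.0029
180 291 348 [[0.0172, -0.028], [0.0172, 0.0205]] mid -0.0037
185 289 351 [[0.0128, -0.0298], [0.0128, 0.0232]] mid -0.0033
190 286 353 [[0.0084, -0.0325], [0.0084, 0.025]] mid -0.0037
195 285 354 [[0.0039, -0.0335], [0.004, 0.026]] mid -0.0038
200 284 355 [[-0.0006, -0.0345], [-0.0005, 0.027]] mid -0.0038
205 285 354 [[-0.0051, -0.0338], [-0.005, 0.0263]] mid -0.0038
210 286 353 [[-0.0097, -0.0331], [-0.0096, 0.0255]] mid -0.0038
215 287 352 [[-0.0143, -0.0324], [-0.0142, 0.0248]] mid -0.0038
```

View pics/w11.png

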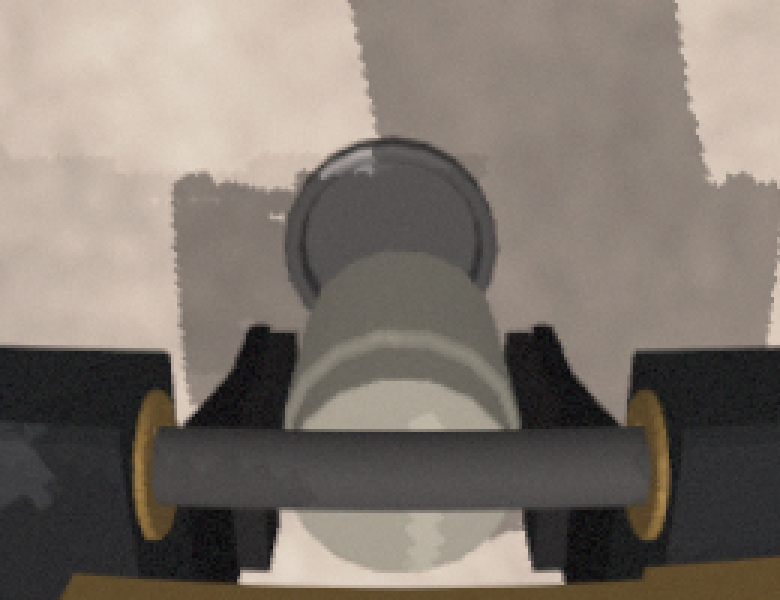

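The cup's widest point is at row 200, so its centre in tool coordinates is about (-0.6, -3.8) mm. The jar hangs in front at column 324. Now I'll check how the jar sits in the grip.

Run:
```python
from h import *
import pickle
P,im=pickle.load(open('w11.pkl','rb')); z=P[1][2]-.2
for uv,h in(((324,246),.058),((324,310),.058),((324,203),0.),((291,262),.046),((362,262),.046)): print(((np.r_[cast('wrist',uv,z+h,P)[0],z+h]-P[1])@P[0]).round(4))
```

```text
[ 1.840e-02 -1.000e-04  1.421e-01]
[-0.0159  0.      0.142 ]
[0.0201 0.     0.2001]
[ 0.0041 -0.0161  0.154 ]
[0.0041 0.0185 0.154 ]
```

Request:
move_arm(
  steps=[
    {"translation": [-0.13, -0.38, 0], "rotation": [0, 0, 0]},
    {"translation": [0, 0, 2.5], "rotation": [0, 0, 0]},
    {"translation": [0, 0, 2.5], "rotation": [0, 0, 0]},
    {"translation": [0, 0, 1.5], "rotation": [0, 0, 0]},
    {"translation": [0, 0, 1], "rotation": [0, 0, 0]},
    {"translation": [0, 0, 0.5], "rotation": [0, 0, 0]},
    {"translation": [0, 0, 0.1], "rotation": [0, 0, 0]},
    {"translation": [0, 0, 0], "rotation": [0, 0, 0]},
    {"translation": [0, 0, 0], "rotation": [0, 0, 0]},
    {"translation": [0, 0, 0], "rotation": [0, 0, 0]},
  ],
)

```text
time_s: 23.13
tcp_pos: [0.5419, -0.3725, 0.2099]
orientation: [-3.141, 0.002, 2.575]
force: [-0.7, 0.3, 0.4]
finger_gap: 0.0393
grip_force: 15.0
```

Request:
move_arm(
  steps=[
    {"translation": [0, 0, 0.3], "rotation": [0, 0, 0]},
    {"translation": [0, 0, 0.2], "rotation": [0, 0, 0]},
    {"translation": [0, 0, 0.1], "rotation": [0, 0, 0]},
    {"translation": [0, 0, 0], "rotation": [0, 0, 0]},
    {"translation": [0, 0, 0], "rotation": [0, 0, 0]},
    {"translation": [0, 0, 0], "rotation": [0, 0, 0]},
  ],
)

```text
time_s: 23.63
tcp_pos: [0.5417, -0.3724, 0.2039]
orientation: [-3.141, 0.001, 2.575]
force: [-3.0, 1.5, 9.6]
finger_gap: 0.0389
grip_force: 15.0
```

Request:
move_arm(
  steps=[
    {"translation": [0, 0, 0], "rotation": [0, 0, 0]},
    {"translation": [0, 0, 0], "rotation": [0, 0, 0]},
    {"translation": [0, 0, 0], "rotation": [0, 0, 0]},
    {"translation": [0, 0, 0], "rotation": [0, 0, 0]},
    {"translation": [0, 0, 0], "rotation": [0, 0, 0]},
    {"translation": [0, 0, 0], "rotation": [0, 0, 0]},
    {"translation": [0, 0, -3], "rotation": [0, 0, 0]},
    {"translation": [0, 0, -4], "rotation": [0, 0, 0]},
    {"translation": [0, 0, -4], "rotation": [0, 0, 0]},
    {"translation": [0, 0, -2], "rotation": [0, 0, 0]},
  ],
  claw=8.7,
)

```text
time_s: 24.47
tcp_pos: [0.5424, -0.3723, 0.3379]
orientation: [3.141, 0.005, 2.576]
force: [-0.2, -1.2, 1.2]
finger_gap: 0.0859
grip_force: 0.0
```

Request:
move_arm(
  steps=[
    {"translation": [2.14, 3.15, 0], "rotation": [0, 0, 0]},
    {"translation": [2.14, 3.15, 0], "rotation": [0, 0, 0]},
    {"translation": [2.14, 3.15, 0], "rotation": [0, 0, 0]},
    {"translation": [2.14, 3.15, 0], "rotation": [0, 0, 0]},
    {"translation": [2.14, 3.15, 0], "rotation": [0, 0, 0]},
    {"translation": [2.14, 3.15, 0], "rotation": [0, 0, 0]},
    {"translation": [2.14, 3.15, 0], "rotation": [0, 0, 0]},
    {"translation": [2.14, 3.15, 0], "rotation": [0, 0, 0]},
    {"translation": [2.14, 3.15, 0], "rotation": [0, 0, 0]},
    {"translation": [2.14, 3.15, 0], "rotation": [0, 0, 0]},
  ],
)

```text
time_s: 25.3
tcp_pos: [0.5294, 0.0101, 0.333]
orientation: [-3.141, 0.001, 2.575]
force: [1.1, -0.3, 0.6]
finger_gap: 0.0869
grip_force: 0.0
```

Request:
move_arm(
  steps=[
    {"translation": [2.14, 3.15, 0], "rotation": [0, 0, 0]},
    {"translation": [0, 0, 0], "rotation": [0, 0, 0]},
    {"translation": [0, 0, 0], "rotation": [0, 0, 0]},
    {"translation": [0, 0, 0], "rotation": [0, 0, 0]},
  ],
)

```text
time_s: 25.63
tcp_pos: [0.5288, 0.046, 0.3327]
orientation: [-3.141, 0.0, 2.576]
force: [-0.1, 0.4, -0.2]
finger_gap: 0.0867
grip_force: 0.0
```

Run:
```python
from h import *
import pickle
P=pose(); print(P[1],env.observe()['orientation'],env.observe()['finger_gap'])
im=env.capture('wrist'); pickle.dump((P,im),open('w12.pkl','wb'))
u=proj('wrist',[[.445,.1,.058]],P)[0].astype(int); print(u)
hsv=cv2.cvtColor(im,cv2.COLOR_RGB2HSV)
x,y=u
print(im[max(y-60,0):y+60:8,x].tolist())
# white plastic: low R-B difference versus beige bench
d=im[:,:,0].astype(int)-im[:,:,2]; m=((d<16)&(im.max(2)>110)).astype(np.uint8); m[225:]=0; m=cv2.morphologyEx(m,cv2.MORPH_OPEN,np.ones((3,3)))
n,l,s,c=cv2.connectedComponentsWithStats(m)
for i in range(1,n):
    if s[i,4]>150: print(s[i],c[i].round(1))
```

```text
[0.52875315 0.04596521 0.33269798] [-3.14113005e+00  2.24215145e-04  2.57568806e+00] 0.08674716044551144
[325  81]
[[197, 181, 166], [202, 187, 175], [211, 193, 180], [212, 193, 181], [225, 224, 214], [234, 235, 239], [234, 236, 239], [235, 236, 240], [234, 236, 239], [235, 236, 239], [235, 236, 239], [235, 236, 238], [231, 233, 229], [177, 161, 151], [176, 162, 152]]
[594  14  16  24 282] [601.9  25.3]
[ 286   53   68   66 3488] [319.3  85.4]
[437 201  29  24 519] [449.3 214.3]
```

Run:
```python
from h import *
import pickle
P,im=pickle.load(open('w12.pkl','rb')); d=im[:,:,0].astype(int)-im[:,:,2]; m=((d<2)&(im.min(2)>215)).astype(np.uint8); m[:, :260]=0;m[:,380:]=0;m[140:]=0
c,_=cv2.findContours(m,0,1); c=max(c,key=cv2.contourArea)[:,0]; w=cast('wrist',c,.058,P); o,r=cv2.minEnclosingCircle(w.astype(np.float32)); print(o,r,w.max(0)-w.min(0))
t=(np.r_[o,.058]-P[1])@P[0]; print('move tool cm',t*100)
```

```text
(0.4450446367263794, 0.09425809234380722) 0.026890773326158524 [0.05335769 0.05290402]
move tool cm [ 9.66139328 -0.39915257 27.46781987]
```

Request:
move_arm(
  steps=[
    {"translation": [3.22, -0.13, 1], "rotation": [0, 0, 0]},
    {"translation": [3.22, -0.13, 1], "rotation": [0, 0, 0]},
    {"translation": [3.22, -0.13, 1], "rotation": [0, 0, 0]},
    {"translation": [0, 0, 0], "rotation": [0, 0, 0]},
    {"translation": [0, 0, 3], "rotation": [0, 0, 0]},
    {"translation": [0, 0, 3], "rotation": [0, 0, 0]},
    {"translation": [0, 0, 2.7], "rotation": [0, 0, 0]},
    {"translation": [0, 0, 1.5], "rotation": [0, 0, 0]},
    {"translation": [0, 0, 0], "rotation": [0, 0, 0]},
    {"translation": [0, 0, 0], "rotation": [0, 0, 0]},
  ],
)

```text
time_s: 26.52
tcp_pos: [0.4453, 0.0939, 0.2005]
orientation: [-3.141, -0.002, 2.574]
force: [1.2, -0.2, -0.8]
finger_gap: 0.0871
grip_force: 0.0
```

Request:
move_arm(
  steps=[
    {"translation": [0, 0, 0], "rotation": [0, 0, 0]},
    {"translation": [0, 0, 0], "rotation": [0, 0, 0]},
    {"translation": [0, 0, 0], "rotation": [0, 0, 0]},
    {"translation": [0, 0, 0], "rotation": [0, 0, 0]},
    {"translation": [0, 0, 0], "rotation": [0, 0, 0]},
    {"translation": [0, 0, 0], "rotation": [0, 0, 0]},
    {"translation": [0, 0, 0], "rotation": [0, 0, 0]},
    {"translation": [0, 0, 0], "rotation": [0, 0, 0]},
  ],
  claw=5.4,
  newtons=20,
)

```text
time_s: 27.18
tcp_pos: [0.4453, 0.0949, 0.2012]
orientation: [3.142, 0.001, 2.575]
force: [-2.1, -1.8, 6.9]
finger_gap: 0.0589
grip_force: 20.0
```

Request:
move_arm(
  steps=[
    {"translation": [0, 0, -2], "rotation": [0, 0, 0]},
    {"translation": [0, 0, -3.5], "rotation": [0, 0, 0]},
    {"translation": [0, 0, -3.5], "rotation": [0, 0, 0]},
    {"translation": [-2.99, 2.64, 0], "rotation": [0, 0, 0]},
    {"translation": [-2.99, 2.64, 0], "rotation": [0, 0, 0]},
    {"translation": [-2.99, 2.64, 0], "rotation": [0, 0, 0]},
    {"translation": [-2.99, 2.64, 0], "rotation": [0, 0, 0]},
    {"translation": [-2.99, 2.64, 0], "rotation": [0, 0, 0]},
    {"translation": [0, 0, 0], "rotation": [0, 0, 0]},
    {"translation": [0, 0, 0], "rotation": [0, 0, 0]},
  ],
)

```text
time_s: 28.02
tcp_pos: [0.6432, 0.1264, 0.2889]
orientation: [3.142, -0.003, 2.575]
force: [-1.2, -0.3, -1.1]
finger_gap: 0.0593
grip_force: 20.0
```

Request:
move_arm(
  steps=[
    {"translation": [0, 0, 0], "rotation": [0, 0, 0]},
  ],
)

```text
time_s: 28.1
tcp_pos: [0.6415, 0.1265, 0.2899]
orientation: [-3.141, -0.002, 2.576]
force: [-0.0, -0.2, -1.0]
finger_gap: 0.0588
grip_force: 20.0
```

Run:
```python
from h import *
import pickle
P=pose(); print(P[1],env.observe()['orientation'],env.observe()['finger_gap'])
im=env.capture('wrist'); pickle.dump((P,im),open('w13.pkl','wb')); g=cv2.GaussianBlur(im,(3,3),0).max(2)
for r in range(140,220,6):
    k=np.flatnonzero(g[r,240:410]<112)+240
    if len(k)<5: continue
    q=cast('wrist',[(k[0],r),(k[-1],r)],.012,P); t=(np.c_[q,[.012]*2]-P[1])@P[0]; print(r,k[0],k[-1],len(k),t[:,:2].round(4).tolist(),'mid',t[:,1].mean().round(4))
print(g[190,230:420:5])
```

```text
[0.64149747 0.12650314 0.28994534] [-3.14090436e+00 -1.86533479e-03  2.57617795e+00] 0.058835154591787446
158 305 343 9 [[0.0358, -0.0159], [0.0359, 0.0161]] mid 0.0001
164 295 353 24 [[0.0307, -0.0244], [0.0308, 0.0246]] mid 0.0001
170 289 336 48 [[0.0256, -0.0296], [0.0256, 0.0103]] mid -0.0097
176 285 357 66 [[0.0204, -0.0332], [0.0205, 0.0283]] mid -0.0025
182 282 362 81 [[0.0151, -0.0359], [0.0152, 0.0327]] mid -0.0016
188 280 370 91 [[0.0098, -0.0379], [0.01, 0.0399]] mid 0.001
194 279 371 93 [[0.0044, -0.0389], [0.0046, 0.041]] mid 0.001
200 278 371 94 [[-0.001, -0.04], [-0.0008, 0.0412]] mid 0.0006
206 279 370 92 [[-0.0065, -0.0393], [-0.0063, 0.0406]] mid 0.0006
212 280 369 48 [[-0.012, -0.0387], [-0.0119, 0.04]] mid 0.0006
218 279 367 50 [[-0.0177, -0.0398], [-0.0175, 0.0384]] mid -0.0007
[134 134 134 131 128 128 129 131 132 129  85  65  86  86  87  90 104 107
 108 109 109 105  95  86  86  96  91  73 101 137 138 136 136 142 140 136
 136 136]
```

Request:
move_arm(
  steps=[
    {"translation": [-0.1, 0.06, 1.0], "rotation": [0, 0, 0]},
    {"translation": [0, 0, 2.2], "rotation": [0, 0, 0]},
    {"translation": [0, 0, 2.2], "rotation": [0, 0, 0]},
    {"translation": [0, 0, 1.5], "rotation": [0, 0, 0]},
    {"translation": [0, 0, 0.7], "rotation": [0, 0, 0]},
    {"translation": [0, 0, 0.4], "rotation": [0, 0, 0]},
    {"translation": [0, 0, 0], "rotation": [0, 0, 0]},
    {"translation": [0, 0, 0], "rotation": [0, 0, 0]},
    {"translation": [0, 0, 0], "rotation": [0, 0, 0]},
  ],
)

```text
time_s: 28.9
tcp_pos: [0.6436, 0.1263, 0.212]
orientation: [3.14, 0.001, 2.575]
force: [0.4, 0.1, -1.5]
finger_gap: 0.059
grip_force: 20.0
```

Request:
move_arm(
  steps=[
    {"translation": [0, 0, 0.3], "rotation": [0, 0, 0]},
    {"translation": [0, 0, 0.2], "rotation": [0, 0, 0]},
    {"translation": [0, 0, 0.1], "rotation": [0, 0, 0]},
    {"translation": [0, 0, 0], "rotation": [0, 0, 0]},
    {"translation": [0, 0, 0], "rotation": [0, 0, 0]},
    {"translation": [0, 0, 0], "rotation": [0, 0, 0]},
  ],
)

```text
time_s: 29.4
tcp_pos: [0.6433, 0.1261, 0.2053]
orientation: [3.142, 0.0, 2.575]
force: [-2.5, -1.5, 6.1]
finger_gap: 0.0594
grip_force: 20.0
```

Request:
move_arm(
  steps=[
    {"translation": [0, 0, 0], "rotation": [0, 0, 0]},
    {"translation": [0, 0, 0], "rotation": [0, 0, 0]},
    {"translation": [0, 0, 0], "rotation": [0, 0, 0]},
    {"translation": [0, 0, 0], "rotation": [0, 0, 0]},
    {"translation": [0, 0, 0], "rotation": [0, 0, 0]},
    {"translation": [0, 0, -2], "rotation": [0, 0, 0]},
    {"translation": [0, 0, -4], "rotation": [0, 0, 0]},
    {"translation": [0, 0, -4], "rotation": [0, 0, 0]},
    {"translation": [0, 0, -4], "rotation": [0, 0, 0]},
    {"translation": [0, 0, -4], "rotation": [0, 0, 0]},
  ],
  claw=8.7,
)

```text
time_s: 30.23
tcp_pos: [0.6429, 0.1261, 0.3866]
orientation: [3.141, -0.0, 2.576]
force: [1.1, -0.3, -0.3]
finger_gap: 0.0863
grip_force: 0.0
```

Request:
move_arm(
  steps=[
    {"translation": [-3, -2, -2], "rotation": [0, 0, 0]},
    {"translation": [-3, -2, -2], "rotation": [0, 0, 0]},
    {"translation": [-3, -2, 0], "rotation": [0, 0, 0]},
    {"translation": [0, 0, 0], "rotation": [0, 0, 0]},
    {"translation": [0, 0, 0], "rotation": [0, 0, 0]},
    {"translation": [0, 0, 0], "rotation": [0, 0, 0]},
  ],
)

```text
time_s: 30.73
tcp_pos: [0.6868, 0.0275, 0.4242]
orientation: [3.141, -0.001, 2.575]
force: [-0.4, 0.7, -0.5]
finger_gap: 0.0871
grip_force: 0.0
```

Run:
```python
from h import *
P=pose(); print(P[1],env.observe()['orientation'])
im=env.capture('wrist'); d=im[:,:,0].astype(int)-im[:,:,2]
T={'wide':((.6426,.1265),.062),'bottle':((.5232,.4015),.074),'small':((.5417,-.3724),.062)}
for k,(C,z) in T.items(): print(k,'wrist px',proj('wrist',[[*C,z]],P)[0].round(0))
m=((d<14)&(im.min(2)>140)).astype(np.uint8); m[225:]=0; n,l,s,c=cv2.connectedComponentsWithStats(m)
for i in range(1,n):
    if s[i,4]>80: print('wrist',s[i],c[i].round(0),[cast('wrist',c[i],z,P)[0].round(4) for z in(.062,.074)])
for cam in('scene','side'):
    a=env.capture(cam); b=cv2.imread(f'pics/{cam}0.png')[:,:,::-1]; cal=env.get_calibration(cam); f=200/np.tan(np.radians(cal['vfov'])/2)
    for k,(C,z) in T.items():
        for zz in(.004,z):
            X=cal['R']@np.r_[C,zz]+cal['t']; u=X[:2]/X[2]*f+[cal['cx'],cal['cy']]
            if zz<.01: lo=u
        x,y=u.astype(int); dd=(a[y-25:y+35,x-25:x+25].astype(int)); mm=((dd[:,:,0]-dd[:,:,2]<18)&(dd.min(2)>85)).astype(np.uint8)
        n,l,s,c=cv2.connectedComponentsWithStats(mm); i=1+s[1:,4].argmax() if n>1 else 0
        print(cam,k,'top px',u.round(0),'base',lo.round(0),'blob',(s[i,:4]+[x-25,y-25,0,0]),s[i,4])
    for k,(x,y) in dict(beaker=dict(scene=(303,208),side=(311,201))[cam:=cam] and {'p':dict(scene=(303,208),side=(311,201))[cam]},vial={'p':dict(scene=(391,253),side=(289,254))[cam]}).items() if 0 else [('beaker',dict(scene=(303,208),side=(311,201))[cam]),('vial',dict(scene=(391,253),side=(289,254))[cam])]:
        print(cam,k,'diff',np.abs(a[y-14:y+14,x-12:x+12].astype(int)-b[y-14:y+14,x-12:x+12]).mean().round(1))
```

```text
[0.68683554 0.02748161 0.42417998] [ 3.14146390e+00 -1.24155782e-03  2.57546030e+00]
wide wrist px [378.  99.]
bottle wrist px [501. -69.]
small wrist px [ 66. 239.]
wrist [612  53  28  62 580] [627.  82.] [array([0.8033, 0.5328]), array([0.797 , 0.5165])]
wrist [ 353   75   49   50 1881] [377.  99.] [array([0.6423, 0.1253]), array([0.6416, 0.1233])]
wrist [ 306  201   64   24 1155] [338. 215.] [array([0.7321, 0.0185]), array([0.7282, 0.0202])]
scene wide top px [317. 248.] base [317. 264.] blob [306 254  13   6] 15
scene bottle top px [458. 286.] base [450. 305.] blob [456 291   7   3] 9
scene small top px [214. 130.] base [217. 146.] blob [219 135   2   2] 2
scene beaker diff 20.9
scene vial diff 8.5
side wide top px [260. 205.] base [261. 225.] blob [234 187  26   7] 100
side bottle top px [246. 285.] base [249. 314.] blob [248 292   2   1] 2
side small top px [356. 142.] base [355. 157.] blob [354 147   2   2] 2
side beaker diff 15.6
side vial diff 4.0
```

Request:
move_arm(
  steps=[
    {"translation": [0.87, -3.58, -0.12], "rotation": [0, 0, 0]},
    {"translation": [0.87, -3.58, -0.12], "rotation": [0, 0, 0]},
    {"translation": [0.87, -3.58, -0.12], "rotation": [0, 0, 0]},
    {"translation": [0.87, -3.58, -0.12], "rotation": [0, 0, 0]},
    {"translation": [0.87, -3.58, -0.12], "rotation": [0, 0, 0]},
    {"translation": [0.87, -3.58, -0.12], "rotation": [0, 0, 0]},
    {"translation": [0.87, -3.58, -0.12], "rotation": [0, 0, 0]},
    {"translation": [0, 0, 0], "rotation": [0, 0, 7.1]},
    {"translation": [0, 0, 0], "rotation": [0, 0, 7.1]},
    {"translation": [0, 0, 0], "rotation": [0, 0, 7.1]},
  ],
)

```text
time_s: 31.72
tcp_pos: [0.5006, -0.1513, 0.4333]
orientation: [-3.141, 0.001, 2.197]
force: [-0.1, 0.4, 0.6]
finger_gap: 0.0871
grip_force: 0.0
```

Request:
move_arm(
  steps=[
    {"translation": [0, 0, 0], "rotation": [0, 0, 7.1]},
    {"translation": [0, 0, 0], "rotation": [0, 0, 7.1]},
    {"translation": [0, 0, 0], "rotation": [0, 0, 7.1]},
    {"translation": [0, 0, 0], "rotation": [0, 0, 7.1]},
    {"translation": [0, 0, 0], "rotation": [0, 0, 7.1]},
    {"translation": [0, 0, 0], "rotation": [0, 0, 7.1]},
    {"translation": [0, 0, 0], "rotation": [0, 0, 7.1]},
    {"translation": [0, 0, 0], "rotation": [0, 0, 7.1]},
    {"translation": [0, 0, 0], "rotation": [0, 0, 7.1]},
    {"translation": [0, 0, 0], "rotation": [0, 0, 7.1]},
  ],
)

```text
time_s: 32.55
tcp_pos: [0.5012, -0.1503, 0.4331]
orientation: [-3.142, 0.0, 0.96]
force: [0.5, -0.6, -0.2]
finger_gap: 0.087
grip_force: 0.0
```

Request:
move_arm(
  steps=[
    {"translation": [0, 0, 0], "rotation": [0, 0, 7.1]},
    {"translation": [0, 0, 0], "rotation": [0, 0, 7.1]},
    {"translation": [0, 0, 0], "rotation": [0, 0, 7.1]},
    {"translation": [0, 0, 0], "rotation": [0, 0, 7.1]},
    {"translation": [0, 0, 0], "rotation": [0, 0, 7.1]},
    {"translation": [0, 0, 0], "rotation": [0, 0, 7.1]},
    {"translation": [0, 0, 0], "rotation": [0, 0, 7.1]},
    {"translation": [0, 0, 0], "rotation": [0, 0, 5]},
    {"translation": [0, 0, 0], "rotation": [0, 0, 0]},
    {"translation": [0, 0, 0], "rotation": [0, 0, 0]},
  ],
)

```text
time_s: 33.38
tcp_pos: [0.5012, -0.1507, 0.4331]
orientation: [3.141, 0.0, 0.014]
force: [0.4, 0.4, -0.0]
finger_gap: 0.087
grip_force: 0.0
```

Run:
```python
from h import *
P=pose(); print(P[1],env.observe()['orientation'])
im=env.capture('wrist').astype(np.uint8); b=cv2.imread('pics/w2.png')[:,:,::-1]
D=lambda y0,y1,x0,x1:np.abs(im[y0:y1,x0:x1].astype(int)-b[y0:y1,x0:x1]).mean().round(1)
print('bench',D(60,100,180,230),'beaker',D(108,150,185,232),'vial',D(150,182,62,102))
for n,(y0,x0,y1,x1) in dict(beaker=(95,172,165,245),vial=(138,48,192,116)).items():
    t=np.ascontiguousarray(b[y0+13:y1-13,x0+13:x1-13]); r=cv2.matchTemplate(np.ascontiguousarray(im[y0:y1,x0:x1]),t,cv2.TM_CCOEFF_NORMED); _,v,_,p=cv2.minMaxLoc(r); print(n,v,np.array(p)-13)
d=im[:,:,0].astype(int)-im[:,:,2]; m=((d<14)&(im.min(2)>120)).astype(np.uint8); m[225:]=0; n,l,s,c=cv2.connectedComponentsWithStats(m)
for i in range(1,n):
    if s[i,4]>60: print('wrist',s[i],c[i].round(0),[cast('wrist',c[i],z,P)[0].round(3) for z in(.062,.074)])
for C in((.6426,.1265,.062),(.5232,.4015,.074),(.5417,-.3724,.062)): print(proj('wrist',[C],P)[0].round(0))
```

```text
[ 0.50121518 -0.15066852  0.43312185] [3.14147662e+00 9.20842930e-05 1.44247879e-02]
bench 2.8 beaker 13.8 vial 18.3
beaker 0.9876194596290588 [ 1 -1]
vial 0.9811578989028931 [ 0 -2]
wrist [188   0  39   8 220] [206.   3.] [array([ 0.714, -0.009]), array([ 0.709, -0.014])]
wrist [282  27  67  22 898] [316.  36.] [array([ 0.664, -0.141]), array([ 0.661, -0.141])]
wrist [335  47  12  19 149] [341.  55.] [array([ 0.641, -0.169]), array([ 0.639, -0.168])]
wrist [100  53  31  40 927] [115.  72.] [array([0.642, 0.123]), array([0.64 , 0.114])]
wrist [486 138  23  26 454] [497. 151.] [array([ 0.541, -0.371]), array([ 0.543, -0.364])]
wrist [  5 163   7  16  82] [  8. 170.] [array([0.518, 0.42 ]), array([0.52, 0.4 ])]
[113.  72.]
[  7. 169.]
[498. 151.]
```

All tops are where predicted, and the beaker and vial have not moved.

```bash
python3 -c "
from bench import env
print(env.close_job())"
```

```text
the job is handed in; nothing more can be done
None
```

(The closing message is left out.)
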